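# Pack and air-test accordion reed blocks on the test chest

## Robot

A 6-joint arm with a two-finger parallel gripper is mounted at the origin on the work surface. World frame = base frame: x ahead of the robot, y to its left, z up, the work surface at z = 0. Lengths are in m, angles in rad, forces in N, time in s.
With the tool pointing down it reaches from about 0.35 to 0.95 m from the base axis. Payload 17.4 kg.
Tool frame: the origin (TCP) lies on the centre line of the jaws, within the pads' length; the fingertips stand 22 mm ahead of it and the grasp point (between the pads) lies 3 mm ahead of it; z points along the fingers, y is the line along which they close (so a half turn about z gives the same grasp; the last joint's range is limited). The gripper opens to 93 mm and grips with 3 to 60 N. Pads are 15 mm wide; open, the fingers measure 128 mm over their backs; the gripper's body (75 mm by 188 mm) begins 65 mm behind the grasp point.
Start: joints at [-1.165, 0.116, 1.442, -0, 1.584, -0.038], TCP at [0.29, -0.61, 0.241] pointing down, gripper open.
Joint ranges: [-2.83, 2.83], [-0.83, 2.19], [0.07, 2.5], [-1.14, 4.28], [0.01, 3], [-2.97, 2.97]. Speed limits (rad/s): [1.89, 1.89, 2.22, 3.14, 3.14, 3.14].

## Interface

Orientations are given as a unit quaternion [w, x, y, z].
In Python, from rig import get_state, grab_frame, camera_model, job_done gives the robot as it stands.
- The arm moves only by the shell command python3 -m inch 'ROWS' [OPENING] [FORCE]. ROWS is JSON, a list of rows, each an object with "slide": the shift along the tool's x, y, z in m, a list of three; "twist": the turn, a rotation vector about the tool's x, y, z in rad, a list of three. A call has 1 to 10 rows; each row is the pose to reach, as a shift and turn from the pose commanded when the call began, along the tool's axes at that moment; what a row does not reach only later rows make up. A row lasts 1/10 s, in which the tool goes at most 50 mm and 8.59 degrees, less where a joint would pass 70% of its speed; a pose out of reach is approached as far as the arm can. A call with a gripper value outside its range is refused whole. OPENING is the opening, from -1 (shut) to 1 (fully open), set as the call begins (- or left out, the last holds). The fingers move at their own pace and stop on an object; FORCE is the grip in N (left out, the last holds). Time passes only in rows, so rows that repeat a pose let the fingers close. It gives the time, the measured TCP pose, the force, the opening and the grip force at its end, in the units of the state.
- get_state(): the state, without advancing time (a new reading comes with each control period).
- grab_frame(name): name is "side" or "top" or "wrist"; returns the picture (400x640x3 uint8, red, green, blue); there is no depth.
- camera_model(name): a dict with "mtx" (3x3 intrinsics, pixels), "k1" (the pictures are not rectified: a ray, as slopes to the right and down, at radius r is drawn at 1 + k1 r^2 times it, then the intrinsics apply), "eye" and "attitude" of the camera in the world. Camera axes: x right, y down, z forward; pixel columns grow to the right and rows downward; lengths in m; the calibration is good to about 2 mm. A picture is of the moment at which its call begins: read the wrist's pose just before it. camera_model takes no time and is no camera call; for the wrist camera it gives the pose at the moment of the call.
- job_done(): hands the job in; it is judged then, once.
The state is a dict: "t": time; "q": joint angles; "qvel": joint speeds; "joint_torque": joint torques, N m; "ee_pos": TCP position; "eef_rot": TCP orientation; "force": force on the tool from outside, world axes, zero at the start; "torque": the same for the moment, N m; "gripper_width": finger opening in m; "grip_force": force on a finger pad.
Only numpy, scipy, OpenCV 4.12 (cv2) and the standard library are available. Lean on these libraries where they do the work, as an engineer would, in place of code of your own. Each camera call takes 0.05 s, during which the arm holds its last target. There are 200 camera calls.

## Task

Pack all the reed blocks upright, flat on the floor and side by side, into the well of the test chest while the selector is still off. Then test them both ways: click the selector to blow (blue dot), press the red plunger right down to its stop and keep it down for two full seconds, let it come up, click the selector over to draw (orange dot) and do the same again. Finally click the selector back to off (white dot), leaving the blocks packed and the jar and the wax tin where they are.

Things in the scene. Friction and masses are not known exactly. Their poses are not given: they have to be found in the camera images.
- chest: Test chest, a fixed plywood box 170 (x) x 334 (y) x 72 mm high. Origin: centre of its underside; z up; its front (small pressure gauge) faces -x. Its -y two thirds are an open well for the reed blocks, its +y third a control panel (72 mm above the bench): selector nearer the front, plunger nearer the back, a hose on that flank.
- well_floor (a point): Centre of the well's flat felt floor, 50 mm above the bench, 55 mm to -y of the chest's centre; axes as the chest's. The well is clear 150 mm along x (fits a block's length) and 204 mm along y (blocks stand side by side along y); its walls are 10 mm thick and rise 22 mm above this floor. No dividers.
- selector_grip (a point): On the axis of the selector, 29 mm above the panel: the height at which to put the grip centre. The selector is a black bar knob: bar 48 mm long, 14 mm thick, from 8 to 34 mm above the panel, on a 42 mm disc. x lies along the bar towards its white pointer line; at off that is the chest's +x.
- selector (a joint): Three-position switch (rad), positive clockwise seen from above, with a click detent at each position: 0 = off (pointer at the white dot), +0.785 = blow (blue dot, towards the well), -0.785 = draw (orange dot, away from the well). Let go, it snaps into the nearest position; the changeover is half way, the click takes about 0.1 N m. Stops at +-0.87. It starts at off.
- plunger_top (a point): Centre of the top of the red mushroom head (34 mm across) of the air-valve plunger, 45 mm above the panel when up, 88 mm from the selector's axis; below the head is a 24 mm steel collar. It is pressed straight down.
- plunger (a joint): How far the plunger is pressed (m): 0 up, 0.014 at its stop. Sprung: about 3 N at the top, 9 N at the stop; it comes back up when let go.
- block_bass: Reed block: pale wood foot 140 (x) x 56 (y) x 10 mm, sloping aluminium reed plates, body narrowing to 24 mm wide at 48 mm up, and on its middle a dark brown grip cap 48 (x) x 18 (y) mm, from 48 to 68 mm up. About 204 g. Origin: centre of the underside, x along its length, z up. Same both ways round. May be absent.
- block_tenor: Reed block: pale wood foot 134 (x) x 48 (y) x 10 mm, sloping aluminium reed plates, body narrowing to 24 mm wide at 48 mm up, and on its middle a green grip cap 48 (x) x 18 (y) mm, from 48 to 68 mm up. About 167 g. Origin: centre of the underside, x along its length, z up. Same both ways round. May be absent.
- block_alto: Reed block: pale wood foot 128 (x) x 44 (y) x 10 mm, sloping aluminium reed plates, body narrowing to 24 mm wide at 48 mm up, and on its middle a blue grip cap 48 (x) x 18 (y) mm, from 48 to 68 mm up. About 146 g. Origin: centre of the underside, x along its length, z up. Same both ways round. May be absent.
- block_treble: Reed block: pale wood foot 120 (x) x 40 (y) x 10 mm, sloping aluminium reed plates, body narrowing to 24 mm wide at 48 mm up, and on its middle a yellow grip cap 48 (x) x 18 (y) mm, from 48 to 68 mm up. About 125 g. Origin: centre of the underside, x along its length, z up. Same both ways round. May be absent.
- jar: Bystander: glass jar with red cap, 52 mm across, 70 mm high, beyond the blocks; origin centre of underside.
- wax_tin: Bystander: round brass wax tin, 52 mm across, 32 mm high, beyond the blocks; origin centre of underside.
Not all that is in view belongs to the job. Leave any purple or turquoise look-alike of the block_bass alone.

How it is judged:
On the way, in this order (a step that is already met when the one before it is completed fails the run):
1. every reed block stands flat and upright inside the well, at rest (x of block_bass in the frame of well_floor between -0.007 and 0.007 m and y of block_bass in the frame of well_floor between -0.076 and 0.076 m and z of block_bass in the frame of well_floor between -0.004 and 0.003 m and angle between each of block_bass, block_tenor, block_alto, block_treble's own z axis and vertical below 0.05 rad and x of block_tenor in the frame of well_floor between -0.01 and 0.01 m and y of block_tenor in the frame of well_floor between -0.08 and 0.08 m and z of block_tenor in the frame of well_floor between -0.004 and 0.003 m and x of block_alto in the frame of well_floor between -0.013 and 0.013 m and y of block_alto in the frame of well_floor between -0.082 and 0.082 m and z of block_alto in the frame of well_floor between -0.004 and 0.003 m and x of block_treble in the frame of well_floor between -0.017 and 0.017 m and y of block_treble in the frame of well_floor between -0.084 and 0.084 m and z of block_treble in the frame of well_floor between -0.004 and 0.003 m and linear speed of each of block_bass, block_tenor, block_alto, block_treble below 0.01 m/s), for 0.3 s.
2. the selector is clicked to blow (value of joint selector above 0.68 rad and value of joint plunger below 0.002 m), for 0.2 s.
3. at blow, with the blocks packed, the plunger is pressed down to its stop and kept there (value of joint selector above 0.68 rad and value of joint plunger above 0.0125 m and x of block_bass in the frame of well_floor between -0.007 and 0.007 m and y of block_bass in the frame of well_floor between -0.076 and 0.076 m and z of block_bass in the frame of well_floor between -0.004 and 0.003 m and angle between each of block_bass, block_tenor, block_alto, block_treble's own z axis and vertical below 0.05 rad and x of block_tenor in the frame of well_floor between -0.01 and 0.01 m and y of block_tenor in the frame of well_floor between -0.08 and 0.08 m and z of block_tenor in the frame of well_floor between -0.004 and 0.003 m and x of block_alto in the frame of well_floor between -0.013 and 0.013 m and y of block_alto in the frame of well_floor between -0.082 and 0.082 m and z of block_alto in the frame of well_floor between -0.004 and 0.003 m and x of block_treble in the frame of well_floor between -0.017 and 0.017 m and y of block_treble in the frame of well_floor between -0.084 and 0.084 m and z of block_treble in the frame of well_floor between -0.004 and 0.003 m), for 1.5 s.
4. the plunger is up again and the selector is clicked to draw (value of joint selector below -0.68 rad and value of joint plunger below 0.002 m), for 0.2 s.
5. at draw, with the blocks packed, the plunger is pressed down to its stop and kept there (value of joint selector below -0.68 rad and value of joint plunger above 0.0125 m and x of block_bass in the frame of well_floor between -0.007 and 0.007 m and y of block_bass in the frame of well_floor between -0.076 and 0.076 m and z of block_bass in the frame of well_floor between -0.004 and 0.003 m and angle between each of block_bass, block_tenor, block_alto, block_treble's own z axis and vertical below 0.05 rad and x of block_tenor in the frame of well_floor between -0.01 and 0.01 m and y of block_tenor in the frame of well_floor between -0.08 and 0.08 m and z of block_tenor in the frame of well_floor between -0.004 and 0.003 m and x of block_alto in the frame of well_floor between -0.013 and 0.013 m and y of block_alto in the frame of well_floor between -0.082 and 0.082 m and z of block_alto in the frame of well_floor between -0.004 and 0.003 m and x of block_treble in the frame of well_floor between -0.017 and 0.017 m and y of block_treble in the frame of well_floor between -0.084 and 0.084 m and z of block_treble in the frame of well_floor between -0.004 and 0.003 m), for 1.5 s.
At the end, for the whole second after the job is handed in: The selector rests at off (within 0.1 rad), the plunger is up (within 2 mm), and every reed block present rests upright (within 0.05 rad) with its underside on the well's floor (within 3 mm) and its foot within the well's walls (all of step 1 and value of joint selector between -0.1 and 0.1 rad and value of joint plunger below 0.002 m); the robot touches nothing.
It fails at once if the jar is moved more than 30 mm (distance of jar from where it was at the start of the episode above 0.03 m).
It fails at once if the wax tin is moved more than 30 mm (distance of wax_tin from where it was at the start of the episode above 0.03 m).
Of block_bass, block_tenor, block_alto, block_treble only 3 to 4 are there at a start; the rules pass over those that are not, and their reading is None.
At some moment in a run one of block_bass, block_tenor, block_alto, block_treble may be knocked a few centimetres aside while the robot is not near it.
It also fails if it takes over 210 s, if anything falls off the work surface, if the arm or the gripper's body presses on something with over 40 N, if the wrist force passes 120 N, or if a joint passes its speed limit or range.

## Working session

There is one attempt and no reset: what is moved stays moved. The work goes in short steps, Python scripts to look and compute and a shell command to move; the robot and the scene stay as the last step left them, time stands still between calls to the robot, and variables do not carry over. Pictures are saved under pics/ and viewed, at most 14 in all, crops included, and the job is handed in when it is done.

```bash
ls; mkdir -p pics; python3 - <<'E'
from rig import *
import cv2,json
for n in("top","side"):
    f=grab_frame(n); cv2.imwrite(f"pics/{n}0.png",f[:,:,::-1])
    m=camera_model(n); print(n,m)
s=get_state(); print(s["t"],s["ee_pos"],s["eef_rot"],s["gripper_width"])
E
```

```text
pics
top {'mtx': array([[479.26131333,   0.        , 322.60995671],
       [  0.        , 479.26131333, 196.71813852],
       [  0.        ,   0.        ,   1.        ]]), 'k1': -0.12463376005169086, 'eye': array([ 0.47563834, -0.02118587,  1.14572744]), 'attitude': array([-0.0331007 ,  0.7066056 , -0.70617988,  0.03037841])}
side {'mtx': array([[411.65793455,   0.        , 319.60797659],
       [  0.        , 411.65793455, 203.02916579],
       [  0.        ,   0.        ,   1.        ]]), 'k1': -0.027786923074894977, 'eye': array([0.37171292, 0.75933109, 0.80209744]), 'attitude': array([ 0.05383219, -0.11419937,  0.90247668, -0.41182088])}
0.1 [ 0.28977922 -0.6094458   0.23998524] [-5.03442788e-04  9.75478781e-01  2.20092901e-01 -9.22534796e-05] 0.09317108936969261
```

View pics/top0.png

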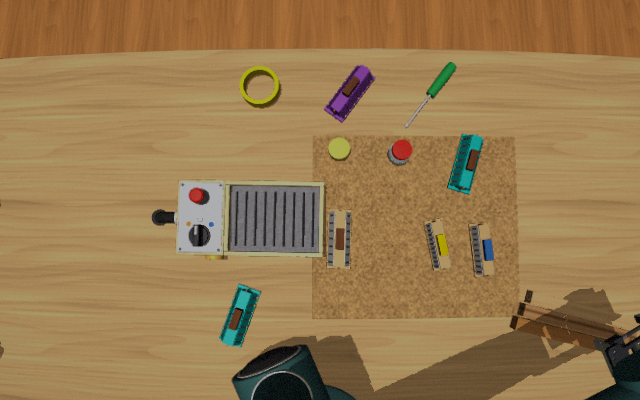

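View pics/side0.png

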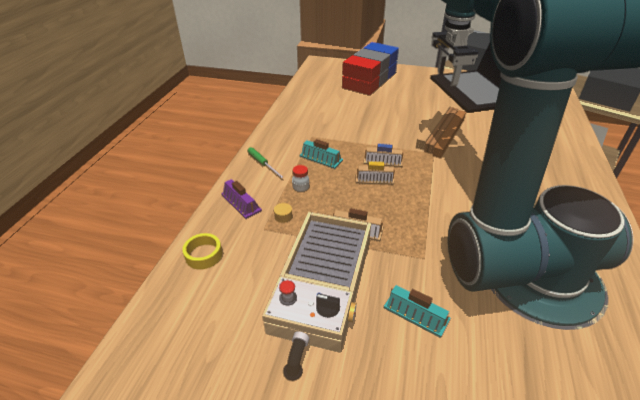

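The top view shows the chest at (252,218), with its panel at (200,218), knob at (199,236) and plunger at (197,196). The brown-capped bass is at (340,239), the yellow treble at (442,245) and the blue alto at (488,250). The look-alikes are turquoise at (240,316) and (467,163) and purple at (350,93). I see no green-capped tenor; the only green thing is a screwdriver handle at (440,80). I'll confirm in enlarged crops.

```bash
cat > h.py <<'E'
from rig import *
import cv2, numpy as np
from scipy.spatial.transform import Rotation as R
def rot(q): return R.from_quat([q[1],q[2],q[3],q[0]])
def dist(m): return np.array([m["k1"],0,0,0,0.])
def ray(m,px):
    p=cv2.undistortPoints(np.array(px,float).reshape(-1,1,2),m["mtx"],dist(m)).reshape(-1,2)
    return rot(m["attitude"]).apply(np.c_[p,np.ones(len(p))])
def pix2w(m,px,z):
    d=ray(m,px); return m["eye"]+d*((z-m["eye"][2])/d[:,2])[:,None]
def w2pix(m,X):
    Rm=rot(m["attitude"]).inv(); c=Rm.apply(np.atleast_2d(X)-m["eye"])
    return cv2.projectPoints(c,np.zeros(3),np.zeros(3),m["mtx"],dist(m))[0].reshape(-1,2)
def save(n,f): cv2.imwrite(f"pics/{n}.png",f[:,:,::-1])
E
python3 - <<'E'
from h import *
f=cv2.imread("pics/top0.png")
a=cv2.resize(f[165:275,165:365],None,fx=4,fy=4,interpolation=cv2.INTER_CUBIC)
cv2.imwrite("pics/c1.png",a)
b=cv2.resize(f[210:350,410:640],None,fx=3.4,fy=3.4,interpolation=cv2.INTER_CUBIC)
cv2.imwrite("pics/c2.png",b)
E
```

```text
(no output)
```

View pics/c1.png

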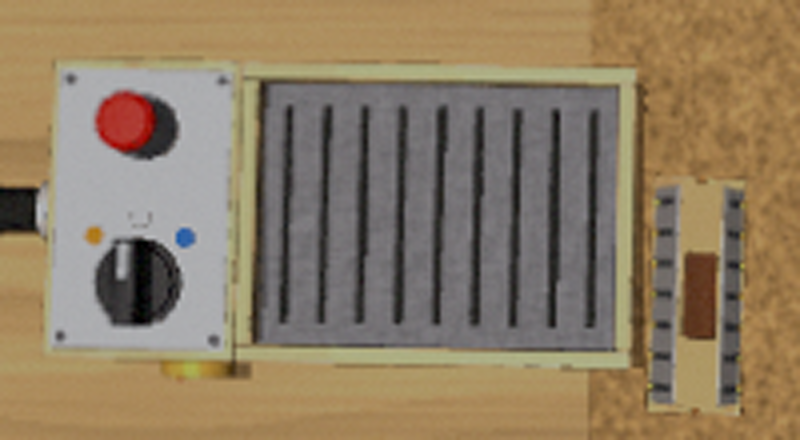

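View pics/c2.png

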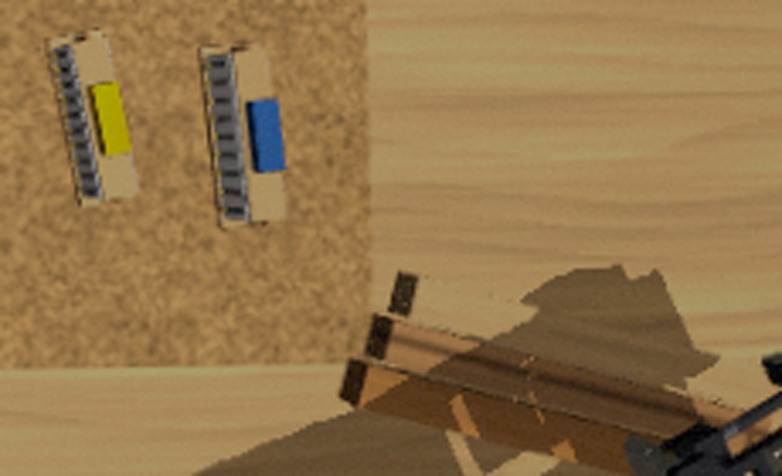

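Crop 1 shows the chest rim corners, the bass cap centre at about crop (700,295), the knob with its white pointer up (off), and the plunger at (125,120). Crop 2 shows the treble cap centred at about (112,118) and the alto cap at about (267,135). Both have reed plates and pale feet, so they are the real blocks. The brown wooden thing at the lower right is clutter below the gripper.

```bash
python3 - <<'E'
from h import *
m=camera_model("top"); np.set_printoptions(precision=4,suppress=True)
c1=lambda p:np.array(p)/4+165-.375; 
c2=lambda p:np.array(p)/3.4+[410,210]-.35
ch=pix2w(m,c1([(57,62),(637,70),(630,367),(45,352)]),.072)
print("chest",ch[:,:2],ch.mean(0),[np.linalg.norm(ch[i]-ch[(i+1)%4]) for i in range(4)])
for i,j in((1,0),(2,3),(0,3),(1,2)):
    d=ch[j]-ch[i];print(np.degrees(np.arctan2(d[1],d[0])))
for n,p in dict(bass=c1([(686,253),(716,253),(715,338),(684,338)]),treb=c2([(92,86),(118,81),(131,151),(106,156)]),alto=c2([(249,102),(277,97),(285,170),(254,172)])).items():
    w=pix2w(m,p,.068); d=w[0]+w[1]-w[2]-w[3]
    print(n,w.mean(0),"yaw",np.degrees(np.arctan2(d[1],d[0])),np.linalg.norm(d)/2,np.linalg.norm(w[0]-w[1]))
print("plunger",pix2w(m,c1([(125,121)]),.117),"knob",pix2w(m,c1([(138,282)]),.08))
E
python3 - <<'E'
from h import *
m=camera_model("wrist"); print(m); save("w0",grab_frame("wrist"))
s=get_state();print(s["q"],R.from_matrix(rot(s["eef_rot"]).as_matrix()).as_matrix())
E
```

```text
chest [[ 0.6103  0.3116]
 [ 0.6054 -0.0198]
 [ 0.4388 -0.016 ]
 [ 0.4453  0.3144]] [0.525  0.1475 0.072 ] [np.float64(0.3314449560716719), np.float64(0.16660048276980444), np.float64(0.3305327178160267), np.float64(0.16493844509472655)]
89.15539387966368
88.8681383516505
179.00470927716862
178.69104999385036
bass [ 0.4787 -0.0554  0.068 ] yaw -1.1072493836323247 0.047573904381638416 0.01684786312319858
treb [ 0.4646 -0.2876  0.068 ] yaw 10.244341283747811 0.04714650133756453 0.017879041819622868
alto [ 0.4527 -0.3926  0.068 ] yaw 4.209114740309507 0.0477989637288307 0.01962651188016294
plunger [[0.5722 0.2588 0.117 ]] knob [[0.4851 0.2594 0.08  ]]
{'mtx': array([[324.09066617,   0.        , 321.99958456],
       [  0.        , 324.09066617, 206.48949451],
       [  0.        ,   0.        ,   1.        ]]), 'k1': -0.05816802795668229, 'eye': array([ 0.36249284, -0.57537453,  0.38552329]), 'attitude': array([ 0.1220535 ,  0.83661299, -0.52829598, -0.07800648])}
[-1.16480649e+00  1.16358262e-01  1.44208435e+00  2.91784460e-05
  1.58400140e+00 -3.78138605e-02] [[ 9.03124826e-01  4.29377984e-01 -3.09422107e-04]
 [ 4.29378091e-01 -9.03124479e-01  7.93677385e-04]
 [ 6.13409155e-05 -8.49648823e-04 -9.99999637e-01]]
```

View pics/w0.png

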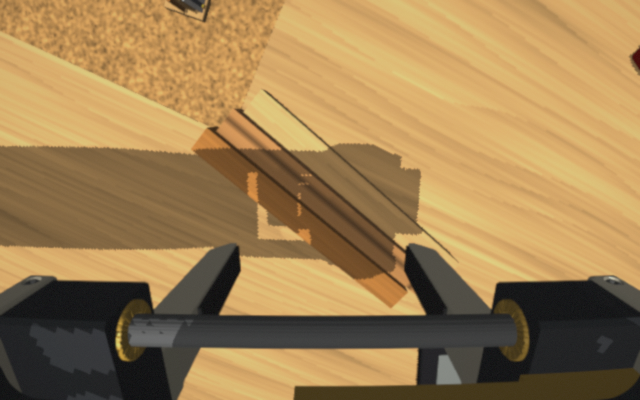

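No tenor is in sight, so there are three blocks. The wrist view shows only the wooden clutter at (310,200). Next is a planning helper that turns a world goal into tool-axis shifts, plus a colour check for the caps.

```bash
cat >> h.py <<'E'
W0=np.array([.524,.0925]); CY=np.radians(-1.05)
def well(x,y,z=0): return np.r_[W0+[x*np.cos(CY)-y*np.sin(CY),x*np.sin(CY)+y*np.cos(CY)],.05+z]
def plan(p,yawdeg):
    s=get_state(); Rc=rot(s["eef_rot"]); y=np.radians(yawdeg)
    Rt=R.from_matrix(np.array([[np.cos(y),np.sin(y),0],[np.sin(y),-np.cos(y),0],[0,0,-1]]).T)
    print("t",round(s["t"],2),"at",np.round(s["ee_pos"],4),"slide",np.round(Rc.inv().apply(np.array(p)-s["ee_pos"]),4),"twist",np.round((Rc.inv()*Rt).as_rotvec(),4),"w",round(s["gripper_width"],4),"F",np.round(s["force"],1))
H=dict(treble=((22,33),150,120),alto=((104,120),120,90),bass=((3,12),110,50),tenor=((45,80),110,60))
def caps(z=.068,names=("bass","alto","treble"),dz={}):
    m=camera_model("top"); f=grab_frame("top"); hsv=cv2.cvtColor(f,cv2.COLOR_RGB2HSV)
    for n in names:
        (a,b),s,v=H[n]; k=cv2.inRange(hsv,(a,s,v),(b,255,255))
        c,_,st,ce=cv2.connectedComponentsWithStats(k)[0:4]
        for i in range(1,c):
            if 60<st[i,4]<400:
                ys,xs=np.nonzero(_==i); w=pix2w(m,np.c_[xs,ys],z)[:,:2]
                e=np.linalg.eigh(np.cov(w.T))[1][:,1]; e*=np.sign(e[0])
                q=w.mean(0); d=R.from_euler('z',-CY).apply(np.r_[q-W0,0])[:2]
                print(n,np.round(ce[i]),st[i,4],"xy",np.round(q,4),"yaw",round(np.degrees(np.arctan2(e[1],e[0])),1),"well",np.round(d,4))
    return f
E
python3 - <<'E'
from h import *
caps()
plan([.4527,-.3926,.14],5)
E
```

```text
bass [351.  85.] 122 xy [ 0.8326 -0.0816] yaw -35.8 well [ 0.3117 -0.1684]
bass [473. 159.] 132 xy [ 0.659  -0.3621] yaw -17.9 well [ 0.1433 -0.452 ]
bass [340. 239.] 142 xy [ 0.4785 -0.0557] yaw -1.1 well [-0.0428 -0.1491]
bass [235. 319.] 132 xy [0.2978 0.1788] yaw -18.6 well [-0.2277  0.0822]
alto [488. 249.] 149 xy [ 0.4525 -0.3935] yaw 6.7 well [-0.0626 -0.4873]
treble [442. 244.] 167 xy [ 0.4647 -0.2875] yaw 11.3 well [-0.0523 -0.381 ]
t 0.2 at [ 0.2898 -0.6095  0.2402] slide [ 0.2403 -0.1259  0.1003] twist [-7.000e-04  1.000e-04  3.566e-01] w 0.0928 F [-0.1 -1.2  0.4]
```

```bash
python3 -m inch '[{"slide":[0.03,-0.015,0.0],"twist":[0,0,0.05]},{"slide":[0.07,-0.035,0.01],"twist":[0,0,0.12]},{"slide":[0.11,-0.055,0.03],"twist":[0,0,0.19]},{"slide":[0.15,-0.078,0.05],"twist":[0,0,0.26]},{"slide":[0.19,-0.1,0.07],"twist":[0,0,0.31]},{"slide":[0.22,-0.116,0.09],"twist":[0,0,0.328]},{"slide":[0.24,-0.126,0.1],"twist":[0,0,0.328]},{"slide":[0.24,-0.126,0.1],"twist":[0,0,0.328]},{"slide":[0.24,-0.126,0.1],"twist":[0,0,0.328]}]' 0.2; python3 - <<'E'
from h import *
save("w1",grab_frame("wrist")); plan([.4525,-.3935,.073],6.5)
E
```

```text
t: 1.1
ee_pos: [0.4525, -0.3927, 0.1407]
eef_rot: [0.0, 0.998, 0.058, -0.0]
force: [0.1, -0.3, -0.1]
gripper_width: 0.0557
grip_force: 0.0
t 1.15 at [ 0.4523 -0.3933  0.1411] slide [0.0002 0.0002 0.0681] twist [ 0.0005 -0.0001  0.0024] w 0.0558 F [-0.   0.5  0.8]
```

View pics/w1.png

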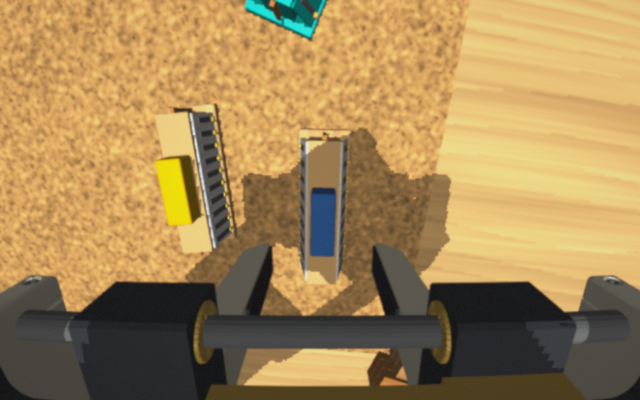

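The blue cap is centred at (322,222), between the fingers at (322,~260) and square to them, so I descend.

```bash
python3 - <<'E'
from h import *
m=camera_model("wrist"); print(pix2w(m,[(322,189),(322,256)],.068))
E
python3 -m inch '[{"slide":[0,0,0.015]},{"slide":[0,0,0.035]},{"slide":[0,0,0.055]},{"slide":[0,0,0.067]},{"slide":[0,0,0.067]}]'
python3 -m inch '[{"slide":[0,0,0]},{"slide":[0,0,0]},{"slide":[0,0,0]},{"slide":[0,0,0]},{"slide":[0,0,0]}]' -0.8 20
```

```text
[[ 0.47975302 -0.39023225  0.068     ]
 [ 0.42924126 -0.39612641  0.068     ]]validation failed for argument at $[0]...
validation failed for argument at $[0]...
```

```bash

python3 -m inch '[{"slide":[0,0,0.015],"twist":[0,0,0]},{"slide":[0,0,0.035],"twist":[0,0,0]},{"slide":[0,0,0.055],"twist":[0,0,0]},{"slide":[0,0,0.067],"twist":[0,0,0]},{"slide":[0,0,0.067],"twist":[0,0,0]}]'
python3 -m inch '[{"slide":[0,0,0],"twist":[0,0,0]},{"slide":[0,0,0],"twist":[0,0,0]},{"slide":[0,0,0],"twist":[0,0,0]},{"slide":[0,0,0],"twist":[0,0,0]},{"slide":[0,0,0],"twist":[0,0,0]}]' -0.8 20
```

```text
t: 1.65
ee_pos: [0.4515, -0.3927, 0.0715]
eef_rot: [-0.001, 0.998, 0.057, -0.001]
force: [-0.2, -0.3, -0.8]
gripper_width: 0.0557
grip_force: 0.0
t: 2.15
ee_pos: [0.4526, -0.3929, 0.074]
eef_rot: [0.0, 0.998, 0.058, 0.0]
force: [0.2, 0.4, -0.1]
gripper_width: 0.0203
grip_force: 0.0
```

```bash

python3 -m inch '[{"slide":[0,0,0],"twist":[0,0,0]},{"slide":[0,0,0],"twist":[0,0,0]},{"slide":[0,0,-0.01],"twist":[0,0,0]},{"slide":[0,0,-0.03],"twist":[0,0,0]},{"slide":[0,0,-0.06],"twist":[0,0,0]},{"slide":[0,0,-0.09],"twist":[0,0,0]},{"slide":[0,0,-0.11],"twist":[0,0,0]},{"slide":[0,0,-0.12],"twist":[0,0,0]},{"slide":[0,0,-0.12],"twist":[0,0,0]}]'
python3 - <<'E'
from h import *
p=well(0,-.008,.14);print(p); plan(p,-1.05)
E
```

```text
t: 3.05
ee_pos: [0.4527, -0.393, 0.195]
eef_rot: [0.001, 0.998, 0.058, 0.001]
force: [0.8, 0.4, -1.9]
gripper_width: 0.0182
grip_force: 19.9
[0.5238534  0.08450134 0.19      ]
t 3.05 at [ 0.4527 -0.393   0.195 ] slide [ 0.1258 -0.4661  0.0045] twist [ 0.0014 -0.0014  0.1341] w 0.0182 F [ 0.8  0.4 -1.9]
```

```bash

python3 -m inch '[{"slide":[0.005,-0.018,0],"twist":[0,0,0.01]},{"slide":[0.014,-0.05,0],"twist":[0,0,0.02]},{"slide":[0.024,-0.09,0],"twist":[0,0,0.03]},{"slide":[0.035,-0.13,0],"twist":[0,0,0.04]},{"slide":[0.046,-0.17,0],"twist":[0,0,0.05]},{"slide":[0.057,-0.21,0],"twist":[0,0,0.06]},{"slide":[0.068,-0.25,0],"twist":[0,0,0.07]},{"slide":[0.078,-0.29,0],"twist":[0,0,0.08]},{"slide":[0.089,-0.33,0],"twist":[0,0,0.09]},{"slide":[0.1,-0.37,0],"twist":[0,0,0.1]}]'
python3 - <<'E'
from h import *
p=well(0,-.008,.14); plan(p,-1.05)
E
```

```text
t: 4.05
ee_pos: [0.5085, -0.012, 0.1923]
eef_rot: [-0.0, 1.0, 0.008, -0.001]
force: [0.6, -0.2, -0.4]
gripper_width: 0.0179
grip_force: 19.9
t 4.05 at [ 0.5085 -0.012   0.1923] slide [ 0.0168 -0.0963  0.0022] twist [-0.0001  0.0016  0.0336] w 0.0179 F [ 0.6 -0.2 -0.4]
```

```bash

python3 -m inch '[{"slide":[0.006,-0.035,0],"twist":[0,0,0.01]},{"slide":[0.012,-0.065,0],"twist":[0,0,0.02]},{"slide":[0.015,-0.085,0],"twist":[0,0,0.033]},{"slide":[0.017,-0.093,0],"twist":[0,0,0.033]},{"slide":[0.017,-0.093,0],"twist":[0,0,0.033]},{"slide":[0.017,-0.093,0],"twist":[0,0,0.033]}]'
python3 - <<'E'
from h import *
p=well(0,-.008,.075); plan(p,-1.05)
f=grab_frame("top")
save("p1",cv2.resize(f[165:275,165:365],None,fx=4,fy=4,interpolation=cv2.INTER_CUBIC))
E
```

```text
t: 4.65
ee_pos: [0.5244, 0.0788, 0.1931]
eef_rot: [0.0, 1.0, -0.009, -0.0]
force: [0.0, -0.6, -2.0]
gripper_width: 0.018
grip_force: 19.9
t 4.65 at [0.5244 0.0788 0.1931] slide [-0.0006 -0.0057  0.0681] twist [0.0003 0.0009 0.0012] w 0.018 F [ 0.  -0.6 -2. ]
```

View pics/p1.png

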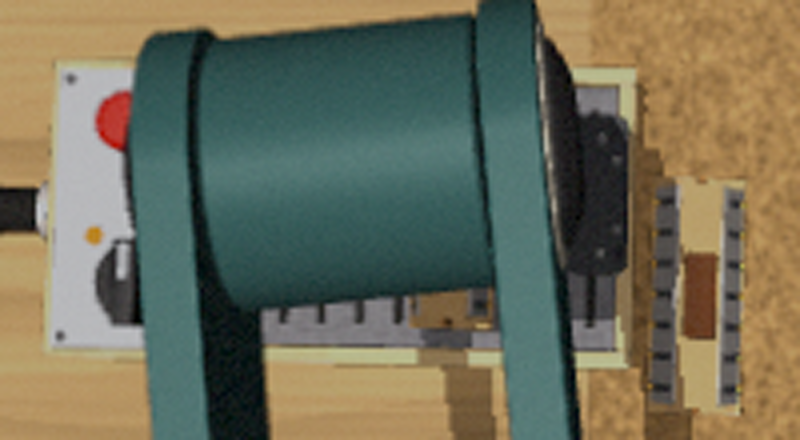

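The arm hides the block from above, with only its front end visible at about (455,310). I lower it and watch the force.

```bash

python3 -m inch '[{"slide":[-0.001,-0.006,0.01],"twist":[0,0,0]},{"slide":[-0.001,-0.006,0.03],"twist":[0,0,0]},{"slide":[-0.001,-0.006,0.048],"twist":[0,0,0]},{"slide":[-0.001,-0.006,0.06],"twist":[0,0,0]},{"slide":[-0.001,-0.006,0.066],"twist":[0,0,0]},{"slide":[-0.001,-0.006,0.069],"twist":[0,0,0]},{"slide":[-0.001,-0.006,0.07],"twist":[0,0,0]},{"slide":[-0.001,-0.006,0.07],"twist":[0,0,0]}]'
python3 - <<'E'
from h import *
p=well(0,-.008,.075); plan(p,-1.05)
E
```

```text
t: 5.5
ee_pos: [0.524, 0.0856, 0.1242]
eef_rot: [-0.0, 1.0, -0.009, 0.0]
force: [-0.3, 0.8, -2.1]
gripper_width: 0.0181
grip_force: 19.9
t 5.5 at [0.524  0.0856 0.1242] slide [-0.0001  0.0011 -0.0008] twist [-0.0001 -0.0008  0.0011] w 0.0181 F [-0.3  0.8 -2.1]
```

Still hanging its full weight, so I go 2 mm lower, open to about 32 mm, and rise.

```bash

python3 -m inch '[{"slide":[0,0,0.001],"twist":[0,0,0]},{"slide":[0,0,0.002],"twist":[0,0,0]},{"slide":[0,0,0.002],"twist":[0,0,0]}]'
python3 -m inch '[{"slide":[0,0,0],"twist":[0,0,0]},{"slide":[0,0,0],"twist":[0,0,0]},{"slide":[0,0,0],"twist":[0,0,0]},{"slide":[0,0,0],"twist":[0,0,0]},{"slide":[0,0,-0.01],"twist":[0,0,0]},{"slide":[0,0,-0.03],"twist":[0,0,0]},{"slide":[0,0,-0.055],"twist":[0,0,0]},{"slide":[0,0,-0.07],"twist":[0,0,0]},{"slide":[0,0,-0.08],"twist":[0,0,0]},{"slide":[0,0,-0.08],"twist":[0,0,0]}]' -0.3
python3 - <<'E'
from h import *
save("w2",grab_frame("wrist")); plan([.4647,-.2875,.2],11)
E
```

```text
t: 5.8
ee_pos: [0.5242, 0.0855, 0.1238]
eef_rot: [0.0, 1.0, -0.009, 0.001]
force: [-7.0, -1.5, 15.4]
gripper_width: 0.0176
grip_force: 20.0
t: 6.8
ee_pos: [0.5241, 0.0856, 0.2029]
eef_rot: [-0.0, 1.0, -0.009, 0.001]
force: [-0.1, -0.1, -0.6]
gripper_width: 0.0325
grip_force: 0.0
t 6.85 at [0.5237 0.0856 0.2017] slide [-0.0526  0.374   0.0016] twist [-0.     -0.0003 -0.2092] w 0.0326 F [-0.1 -0.8  0.2]
```

View pics/w2.png

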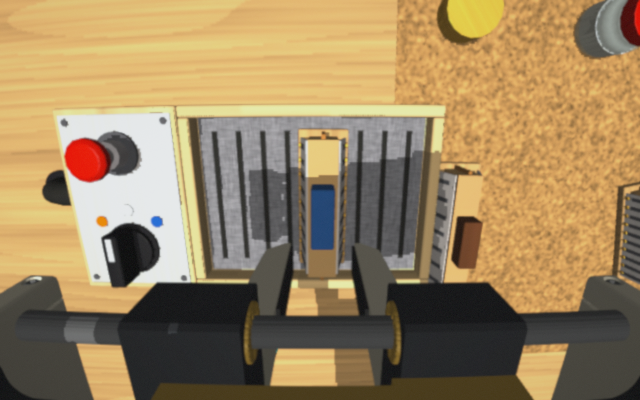

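The alto stands square in the well with its cap at (322,217). The bass cap is at (467,243). On to the treble.

```bash

python3 -m inch '[{"slide":[-0.003,0.02,0],"twist":[0,0,-0.01]},{"slide":[-0.008,0.055,0],"twist":[0,0,-0.03]},{"slide":[-0.014,0.1,0],"twist":[0,0,-0.06]},{"slide":[-0.02,0.145,0],"twist":[0,0,-0.09]},{"slide":[-0.027,0.19,0],"twist":[0,0,-0.12]},{"slide":[-0.033,0.235,0],"twist":[0,0,-0.14]},{"slide":[-0.039,0.28,0],"twist":[0,0,-0.16]},{"slide":[-0.045,0.32,0],"twist":[0,0,-0.18]},{"slide":[-0.05,0.355,0.01],"twist":[0,0,-0.2]},{"slide":[-0.053,0.374,0.02],"twist":[0,0,-0.209]}]' 0.1
python3 -m inch '[{"slide":[0,0,0.02],"twist":[0,0,0]},{"slide":[0,0,0.04],"twist":[0,0,0]},{"slide":[0,0,0.04],"twist":[0,0,0]},{"slide":[0,0,0.04],"twist":[0,0,0]}]'
python3 - <<'E'
from h import *
m=camera_model("wrist");f=grab_frame("wrist");save("w3",f); plan([.4647,-.2875,.073],11.3)
k=cv2.inRange(cv2.cvtColor(f,cv2.COLOR_RGB2HSV),(22,150,120),(33,255,255));k[300:]=0
n,l,st,ce=cv2.connectedComponentsWithStats(k)
for i in range(1,n):
    if st[i,4]>300:
        ys,xs=np.nonzero(l==i);w=pix2w(m,np.c_[xs,ys],.068)[:,:2];e=np.linalg.eigh(np.cov(w.T))[1][:,1]
        print(ce[i],st[i],w.mean(0),np.degrees(np.arctan(e[1]/e[0])))
caps()
E
```

```text
t: 7.85
ee_pos: [0.4632, -0.2897, 0.18]
eef_rot: [-0.0, 0.995, 0.095, -0.001]
force: [-1.2, 0.2, -0.2]
gripper_width: 0.0512
grip_force: 0.0
t: 8.25
ee_pos: [0.464, -0.2872, 0.1412]
eef_rot: [-0.0, 0.995, 0.096, -0.001]
force: [1.2, -0.6, 1.1]
gripper_width: 0.0512
grip_force: 0.0
t 8.3 at [ 0.4644 -0.2874  0.1421] slide [0.0003 0.0001 0.0691] twist [ 0.0001 -0.0001 -0.0052] w 0.0511 F [-0.3  0.2  1.7]
[321.14754098 222.9863388 ] [ 309  193   25   62 1464] [ 0.46615324 -0.28624206] 10.672269151724224
bass [350.  86.] 132 xy [ 0.8318 -0.0812] yaw -35.4 well [ 0.311 -0.168]
bass [472. 160.] 141 xy [ 0.6586 -0.3619] yaw -17.8 well [ 0.1429 -0.4519]
bass [340. 239.] 136 xy [ 0.4781 -0.0553] yaw -3.0 well [-0.0432 -0.1486]
bass [235. 319.] 140 xy [0.2979 0.1786] yaw -18.8 well [-0.2277  0.082 ]
alto [276. 218.] 168 xy [0.5253 0.0888] yaw -1.2 well [ 0.0013 -0.0036]
```

```bash

python3 -m inch '[{"slide":[0,0,0.015],"twist":[0,0,0]},{"slide":[0,0,0.035],"twist":[0,0,0]},{"slide":[0.001,0,0.055],"twist":[0,0,0]},{"slide":[0.001,0,0.067],"twist":[0,0,0]},{"slide":[0.001,0,0.068],"twist":[0,0,0]},{"slide":[0.001,0,0.068],"twist":[0,0,0]},{"slide":[0.001,0,0.068],"twist":[0,0,0]}]'
python3 -m inch '[{"slide":[0,0,0],"twist":[0,0,0]},{"slide":[0,0,0],"twist":[0,0,0]},{"slide":[0,0,0],"twist":[0,0,0]},{"slide":[0,0,0],"twist":[0,0,0]},{"slide":[0,0,0],"twist":[0,0,0]},{"slide":[0,0,0],"twist":[0,0,0]},{"slide":[0,0,0],"twist":[0,0,0]}]' -0.8 20
python3 -m inch '[{"slide":[0,0,-0.01],"twist":[0,0,0]},{"slide":[0,0,-0.03],"twist":[0,0,0]},{"slide":[0,0,-0.06],"twist":[0,0,0]},{"slide":[0,0,-0.09],"twist":[0,0,0]},{"slide":[0,0,-0.11],"twist":[0,0,0]},{"slide":[0,0,-0.12],"twist":[0,0,0]},{"slide":[0,0,-0.12],"twist":[0,0,0]}]'
python3 - <<'E'
from h import *
p=well(0,-.066,.14);print(p); plan(p,-1.05)
E
```

```text
t: 9.05
ee_pos: [0.4656, -0.2875, 0.0746]
eef_rot: [0.0, 0.995, 0.096, 0.001]
force: [0.1, 0.2, -0.2]
gripper_width: 0.0511
grip_force: 0.0
t: 9.75
ee_pos: [0.4652, -0.2873, 0.0736]
eef_rot: [-0.0, 0.995, 0.096, -0.0]
force: [-0.2, 0.6, 0.0]
gripper_width: 0.018
grip_force: 20.0
t: 10.45
ee_pos: [0.4655, -0.2875, 0.1951]
eef_rot: [0.001, 0.995, 0.096, 0.001]
force: [-0.3, 1.3, -1.9]
gripper_width: 0.0177
grip_force: 20.0
[0.52279055 0.02651108 0.19      ]
t 10.45 at [ 0.4655 -0.2875  0.1951] slide [ 0.116  -0.2973  0.0048] twist [ 0.0013 -0.0016  0.2101] w 0.0177 F [-0.3  1.3 -1.9]
```

```bash

python3 -m inch '[{"slide":[0.008,-0.02,0],"twist":[0,0,0.02]},{"slide":[0.022,-0.055,0],"twist":[0,0,0.04]},{"slide":[0.038,-0.1,0],"twist":[0,0,0.07]},{"slide":[0.055,-0.145,0],"twist":[0,0,0.1]},{"slide":[0.072,-0.19,0],"twist":[0,0,0.13]},{"slide":[0.09,-0.235,0],"twist":[0,0,0.17]},{"slide":[0.105,-0.27,0],"twist":[0,0,0.2]},{"slide":[0.113,-0.29,0],"twist":[0,0,0.21]},{"slide":[0.116,-0.297,0],"twist":[0,0,0.21]},{"slide":[0.116,-0.297,0],"twist":[0,0,0.21]}]'
python3 -m inch '[{"slide":[0,0,0.01],"twist":[0,0,0]},{"slide":[0,0,0.03],"twist":[0,0,0]},{"slide":[0,0,0.045],"twist":[0,0,0]},{"slide":[0,0,0.055],"twist":[0,0,0]},{"slide":[0,0,0.055],"twist":[0,0,0]}]'
python3 - <<'E'
from h import *
p=well(0,-.066,.0735);print(p); plan(p,-1.05)
E
```

```text
t: 11.45
ee_pos: [0.5223, 0.0268, 0.1926]
eef_rot: [0.0, 1.0, -0.008, -0.001]
force: [-0.2, -0.9, -1.0]
gripper_width: 0.0179
grip_force: 20.0
t: 11.95
ee_pos: [0.5218, 0.0258, 0.1369]
eef_rot: [0.0, 1.0, -0.009, -0.001]
force: [0.1, -0.0, -0.8]
gripper_width: 0.018
grip_force: 20.0
[0.52279055 0.02651108 0.1235    ]
t 11.95 at [0.5218 0.0258 0.1369] slide [ 0.001  -0.0007  0.0134] twist [ 0.0001  0.0025 -0.0006] w 0.018 F [ 0.1 -0.  -0.8]
```

```bash

python3 -m inch '[{"slide":[0,0,0.006],"twist":[0,0,0]},{"slide":[0,0,0.011],"twist":[0,0,0]},{"slide":[0,0,0.013],"twist":[0,0,0]},{"slide":[0,0,0.014],"twist":[0,0,0]},{"slide":[0,0,0.014],"twist":[0,0,0]}]'
python3 -m inch '[{"slide":[0,0,0],"twist":[0,0,0]},{"slide":[0,0,0],"twist":[0,0,0]},{"slide":[0,0,0],"twist":[0,0,0]},{"slide":[0,0,0],"twist":[0,0,0]},{"slide":[0,0,-0.01],"twist":[0,0,0]},{"slide":[0,0,-0.03],"twist":[0,0,0]},{"slide":[0,0,-0.055],"twist":[0,0,0]},{"slide":[0,0,-0.07],"twist":[0,0,0]},{"slide":[0,0,-0.08],"twist":[0,0,0]},{"slide":[0,0,-0.08],"twist":[0,0,0]}]' -0.3
python3 - <<'E'
from h import *
f=grab_frame("wrist"); save("w4",f); plan([.4781,-.0555,.15],-1.5); caps(names=["bass"])
E
```

```text
t: 12.45
ee_pos: [0.5225, 0.0264, 0.1247]
eef_rot: [0.0, 1.0, -0.009, 0.0]
force: [0.8, 0.4, -0.6]
gripper_width: 0.0176
grip_force: 20.0
t: 13.45
ee_pos: [0.5229, 0.0264, 0.2059]
eef_rot: [-0.0, 1.0, -0.009, 0.001]
force: [-0.4, 0.4, 0.4]
gripper_width: 0.0326
grip_force: 0.0
t 13.5 at [0.5226 0.0264 0.2047] slide [-0.043   0.0827  0.0546] twist [-0.     -0.0004  0.008 ] w 0.0324 F [-0.4 -0.1 -0.9]
bass [350.  85.] 133 xy [ 0.8321 -0.0815] yaw -35.3 well [ 0.3113 -0.1683]
bass [472. 160.] 137 xy [ 0.6583 -0.3619] yaw -18.4 well [ 0.1427 -0.4519]
```

View pics/w4.png

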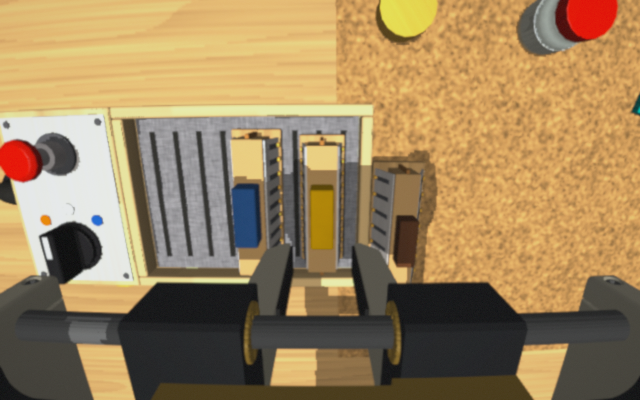

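Alto (246,215) and treble (322,217) both stand square in the well, and the bass cap is at (407,240) just outside. I check the well frame from this view and go for the bass.

```bash
python3 - <<'E'
from h import *
m=camera_model("wrist")
for p in pix2w(m,[(132,118),(361,117),(146,272),(357,270)],.072): print(p, R.from_euler('z',-CY).apply(np.r_[p[:2]-W0,0])[:2])
E
python3 -m inch '[{"slide":[-0.005,0.01,0.0],"twist":[0,0,0]},{"slide":[-0.015,0.03,0.0],"twist":[0,0,0]},{"slide":[-0.028,0.055,0.005],"twist":[0,0,0]},{"slide":[-0.038,0.075,0.02],"twist":[0,0,0]},{"slide":[-0.043,0.083,0.04],"twist":[0,0,0]},{"slide":[-0.043,0.083,0.055],"twist":[0,0,0]},{"slide":[-0.043,0.083,0.06],"twist":[0,0,0]},{"slide":[-0.043,0.083,0.06],"twist":[0,0,0]}]' 0.1
python3 - <<'E'
from h import *
m=camera_model("wrist");f=grab_frame("wrist");plan([.4781,-.0555,.073],-1.5)
k=cv2.inRange(cv2.cvtColor(f,cv2.COLOR_RGB2HSV),(3,110,40),(12,255,140));k[280:]=0
n,l,st,ce=cv2.connectedComponentsWithStats(k)
for i in range(1,n):
    if st[i,4]>300:
        ys,xs=np.nonzero(l==i);w=pix2w(m,np.c_[xs,ys],.068)[:,:2];e=np.linalg.eigh(np.cov(w.T))[1][:,1]
        print(ce[i],st[i],w.mean(0),np.degrees(np.arctan(e[1]/e[0])))
E
```

```text
[0.60058389 0.18581904 0.072     ] [0.07486096 0.09470676]
[ 0.59645363 -0.0072741   0.072     ] [ 0.07426981 -0.09842964]
[0.4560558  0.19884064 0.072     ] [-0.06988148  0.10507771]
[ 0.45580939 -0.00574926  0.072     ] [-0.06637875 -0.09948235]
t: 14.35
ee_pos: [0.4778, -0.0555, 0.1439]
eef_rot: [-0.0, 1.0, -0.009, -0.001]
force: [0.3, -0.1, -0.6]
gripper_width: 0.051
grip_force: 0.0
t 14.4 at [ 0.4782 -0.0554  0.1447] slide [-0.0001  0.0001  0.0717] twist [-0.0001  0.0004  0.0086] w 0.0512 F [-0.2 -0.7  0.5]
[319.56977585 218.83007954] [ 309  186   23   66 1383] [ 0.48231839 -0.05379385] -2.198311886460729
```

```bash
python3 - <<'E'
from h import *
m=camera_model("top"); f=cv2.imread("pics/top0.png")[:,:,::-1].copy()
S=cv2.cvtColor(f,cv2.COLOR_RGB2HSV)[:,:,1].astype(float); V=f.astype(float)
P=lambda px,z:pix2w(m,[px],z)[0]
fr=lambda p:np.round(R.from_euler('z',-CY).apply(np.r_[p[:2]-W0,0])[:2],4)
def cross(a,lo,hi,th):
    for i in range(lo,hi):
        if (a[i]-th)*(a[i+1]-th)<=0: return i+(th-a[i])/(a[i+1]-a[i])
print("S col 241",S[178:196,241].astype(int),S[240:262,241].astype(int)); print("S row 220",S[220,218:236].astype(int),S[220,312:330].astype(int))
for c in (241,261,270,290,309):
    a=cross(S[:,c],178,200,60); b=cross(S[:,c],262,240,60) if 0 else cross(S[::-1,c],399-262,399-240,60); b=399-b
    print(c,round(a,2),round(b,2),fr(P((c,a),.05)),fr(P((c,b),.05)))
for r in (192,245):
    a=cross(S[r],221,240,60);b=639-cross(S[r,::-1],639-326,639-310,60); print(r,a,b,fr(P((a,r),.05)),fr(P((b,r),.05)))
print("bass foot ends"); 
for px in ((700,181),(697,413)): print(P(np.array(px)/4+165-.375,.010))
E
```

```text
S col 241 [116 114 114  86  76  72  95 108  14   9   7  11   9   5  15   9  11   6] [  9   7   4   7   7   4   7   7   7   6   4  81  73  80  78  78 114 114
 109 110 115 110]
S row 220 [  6   4   7   7  46  68  85  73  74  83 103 111  75   8   9   6   9  12] [ 16  53   7  11   4   4  11  63  71  75  74 120 144 159 139 138 101  31]
241 185.51 250.73 [0.0748 0.0805] [-0.0751  0.0757]
261 185.47 251.92 [0.0757 0.0341] [-0.0768  0.0296]
270 185.43 251.62 [0.0761 0.0133] [-0.0756  0.0091]
290 184.0 255.0 [ 0.0803 -0.0328] [-0.0823 -0.0368]
309 183.43 255.0 [ 0.0824 -0.0766] [-0.0814 -0.0801]
192 223.13636363636363 319.55555555555554 [0.0589 0.1217] [ 0.0631 -0.1013]
245 221.5 318.6521739130435 [-0.0632  0.1211] [-0.0583 -0.1016]
bass foot ends
[ 0.54656444 -0.05718346  0.01      ]
[ 0.40971058 -0.05519448  0.01      ]
```

The well frame agrees with the top camera to about 1 mm. I grasp the bass with a 1.5 mm compromise in x.

```bash

python3 -m inch '[{"slide":[0,0,0.015],"twist":[0,0,0]},{"slide":[0.001,0,0.035],"twist":[0,0,0]},{"slide":[0.0015,0,0.055],"twist":[0,0,0.01]},{"slide":[0.0015,0,0.067],"twist":[0,0,0.01]},{"slide":[0.0015,0,0.07],"twist":[0,0,0.01]},{"slide":[0.0015,0,0.071],"twist":[0,0,0.01]},{"slide":[0.0015,0,0.071],"twist":[0,0,0.01]}]'
python3 -m inch '[{"slide":[0,0,0],"twist":[0,0,0]},{"slide":[0,0,0],"twist":[0,0,0]},{"slide":[0,0,0],"twist":[0,0,0]},{"slide":[0,0,0],"twist":[0,0,0]},{"slide":[0,0,0],"twist":[0,0,0]},{"slide":[0,0,0],"twist":[0,0,0]},{"slide":[0,0,0],"twist":[0,0,0]}]' -0.8 20
python3 -m inch '[{"slide":[0,0,-0.01],"twist":[0,0,0]},{"slide":[0,0,-0.03],"twist":[0,0,0]},{"slide":[0,0,-0.06],"twist":[0,0,0]},{"slide":[0,0,-0.09],"twist":[0,0,0]},{"slide":[0,0,-0.12],"twist":[0,0,0]},{"slide":[0,0,-0.14],"twist":[0,0,0]},{"slide":[0,0,-0.14],"twist":[0,0,0]},{"slide":[0,0,-0.14],"twist":[0,0,0]}]'
python3 - <<'E'
from h import *
p=well(0.0015,.058,.16);print(p); plan(p,-1.05); f=grab_frame("wrist"); m=camera_model("wrist"); save("w5",f)
z=get_state()["ee_pos"][2]-.073
print("zbase",z); np.save("m5.npy",np.r_[m["eye"],m["attitude"]])
E
```

```text
t: 15.1
ee_pos: [0.4796, -0.0563, 0.0734]
eef_rot: [0.001, 1.0, -0.014, -0.0]
force: [-0.0, -8.5, -0.1]
gripper_width: 0.0511
grip_force: 3.7
t: 15.8
ee_pos: [0.4794, -0.0558, 0.0735]
eef_rot: [-0.0, 1.0, -0.014, -0.0]
force: [0.5, 0.8, -1.3]
gripper_width: 0.0174
grip_force: 20.0
t: 16.6
ee_pos: [0.4794, -0.0558, 0.2133]
eef_rot: [0.0, 1.0, -0.014, 0.0]
force: [-0.8, 0.5, -1.0]
gripper_width: 0.0173
grip_force: 20.0
[0.52656259 0.15046277 0.21      ]
t 16.6 at [ 0.4794 -0.0558  0.2133] slide [ 0.0413 -0.2075  0.0033] twist [ 0.     -0.0002 -0.0099] w 0.0173 F [-0.8  0.5 -1. ]
zbase 0.13955607182499946
```

View pics/w5.png

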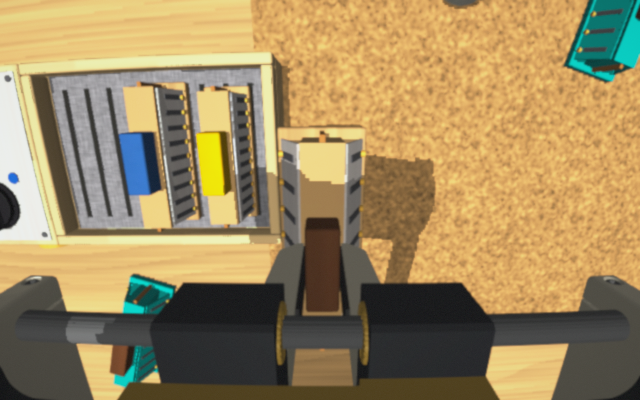

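The held bass shows its far foot end at rows 127–130 and the far cap edge at row ~218. I use these for the x offset in the grip.

```bash
python3 - <<'E'
from h import *
m=camera_model("wrist"); a=np.load("m5.npy"); m["eye"],m["attitude"]=a[:3],a[3:]
s=get_state(); Rc=rot(s["eef_rot"]); z=.1405
f=cv2.imread("pics/w5.png").astype(int)
print(f[120:140,310].tolist()[::2]); print(f[208:228,322].sum(1))
for px,dz in (((322,127),.01),((279,128),.01),((365,127),.01),((322,218),.068)):
    print(px,Rc.inv().apply(pix2w(m,[px],z+dz)[0]-s["ee_pos"]))
E
```

```text
[[106, 184, 231], [106, 183, 231], [99, 171, 223], [75, 120, 156], [118, 186, 225], [143, 222, 239], [145, 224, 240], [145, 225, 240], [134, 214, 232], [59, 91, 109]]
[365 363 366 366 367 368 367 361 337 254 150 101 106 104 104 103 103 108
 106 108]
(322, 127) [7.01102868e-02 1.66332997e-05 6.19764579e-02]
(279, 128) [ 0.06953937 -0.02689323  0.06198144]
(365, 127) [0.07016939 0.02690038 0.06197206]
(322, 218) [2.97877190e-02 6.14864675e-05 4.02222284e-03]
```

The foot end is at +70.5 mm, so the block is centred within about 0.5 mm. The cap reading was its far face's lower edge, which explains the earlier wrist bias. Carrying the bass to y = +58 mm in the well.

```bash

python3 -m inch '[{"slide":[0.003,-0.015,0],"twist":[0,0,0]},{"slide":[0.009,-0.045,0],"twist":[0,0,0]},{"slide":[0.016,-0.085,0],"twist":[0,0,0]},{"slide":[0.025,-0.125,0],"twist":[0,0,0]},{"slide":[0.033,-0.165,0],"twist":[0,0,-0.005]},{"slide":[0.038,-0.19,0],"twist":[0,0,-0.01]},{"slide":[0.04,-0.203,0],"twist":[0,0,-0.01]},{"slide":[0.04,-0.2075,0],"twist":[0,0,-0.01]},{"slide":[0.04,-0.2075,0],"twist":[0,0,-0.01]},{"slide":[0.04,-0.2075,0],"twist":[0,0,-0.01]}]'
python3 -m inch '[{"slide":[0,0,0.01],"twist":[0,0,0]},{"slide":[0,0,0.03],"twist":[0,0,0]},{"slide":[0,0,0.05],"twist":[0,0,0]},{"slide":[0,0,0.058],"twist":[0,0,0]},{"slide":[0,0,0.06],"twist":[0,0,0]},{"slide":[0,0,0.06],"twist":[0,0,0]},{"slide":[0,0,0.06],"twist":[0,0,0]}]'
python3 - <<'E'
from h import *
p=well(-.0005,.058,.0735);print(p); plan(p,-1.05); f=grab_frame("wrist"); save("w6",f[60:300,80:480].repeat(2,0).repeat(2,1))
E
```

```text
t: 17.65
ee_pos: [0.5252, 0.1495, 0.2134]
eef_rot: [0.0, 1.0, -0.01, -0.0]
force: [-0.1, -0.2, -1.6]
gripper_width: 0.0176
grip_force: 20.0
t: 18.35
ee_pos: [0.5257, 0.1504, 0.1546]
eef_rot: [-0.0, 1.0, -0.009, 0.001]
force: [0.7, -0.1, -1.4]
gripper_width: 0.0176
grip_force: 20.0
[0.52456293 0.15049942 0.1235    ]
t 18.35 at [0.5257 0.1504 0.1546] slide [-0.0011 -0.0001  0.0311] twist [-0.0003 -0.0012 -0.0001] w 0.0176 F [ 0.7 -0.1 -1.4]
```

View pics/w6.png

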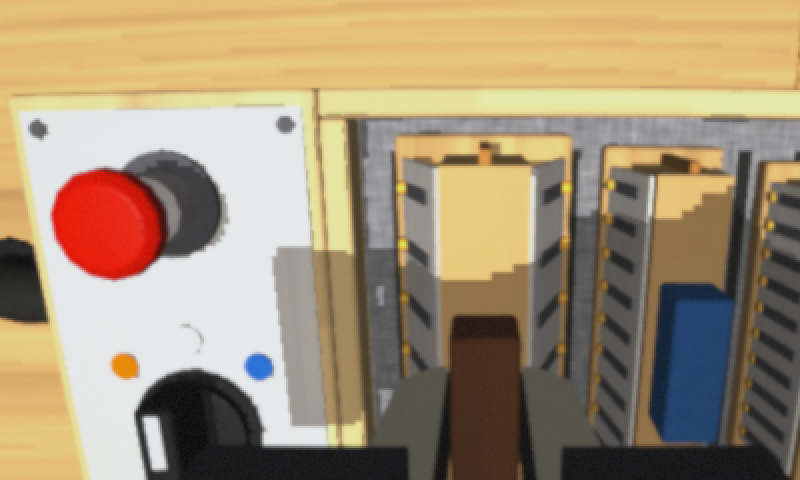

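The bass foot's far end (row 136) lies inside the back rim (row 117), square, with the alto alongside. Lowering with a 1 mm correction.

```bash
python3 - <<'E'
from h import *
m=camera_model("wrist")
for px,z in (((322,127.5),.0915),((322,118.5),.072)): print(pix2w(m,[px],z))
E
python3 -m inch '[{"slide":[-0.001,0,0.004],"twist":[0,0,0]},{"slide":[-0.001,0,0.01],"twist":[0,0,0]},{"slide":[-0.001,0,0.014],"twist":[0,0,0]},{"slide":[-0.001,0,0.018],"twist":[0,0,0]},{"slide":[-0.001,0,0.018],"twist":[0,0,0]}]'
```

```text
[[0.59550206 0.14920171 0.0915    ]]
[[0.60054745 0.14912845 0.072     ]]
t: 18.9
ee_pos: [0.524, 0.1504, 0.1348]
eef_rot: [0.0, 1.0, -0.009, -0.001]
force: [0.1, -0.1, -1.6]
gripper_width: 0.0178
grip_force: 20.0
```

```bash

python3 -m inch '[{"slide":[0,0,0.004],"twist":[0,0,0]},{"slide":[0,0,0.008],"twist":[0,0,0]},{"slide":[0,0,0.01],"twist":[0,0,0]},{"slide":[0,0,0.0115],"twist":[0,0,0]},{"slide":[0,0,0.0115],"twist":[0,0,0]},{"slide":[0,0,0.0115],"twist":[0,0,0]}]'
python3 -m inch '[{"slide":[0,0,0],"twist":[0,0,0]},{"slide":[0,0,0],"twist":[0,0,0]},{"slide":[0,0,0],"twist":[0,0,0]},{"slide":[0,0,0],"twist":[0,0,0]},{"slide":[0,0,-0.01],"twist":[0,0,0]},{"slide":[0,0,-0.03],"twist":[0,0,0]},{"slide":[0,0,-0.055],"twist":[0,0,0]},{"slide":[0,0,-0.07],"twist":[0,0,0]},{"slide":[0,0,-0.08],"twist":[0,0,0]},{"slide":[0,0,-0.08],"twist":[0,0,0]}]' -0.3
python3 - <<'E'
from h import *
f=grab_frame("wrist"); save("w7",f); m=camera_model("wrist"); p=[.4851,.2594]
print(R.from_euler('z',-CY).apply(np.r_[np.array(p)-W0,0])+[0,-.055,0])
plan([.4851,.2594,.2],-1.05)
E
```

```text
t: 19.5
ee_pos: [0.5244, 0.1505, 0.1242]
eef_rot: [-0.0, 1.0, -0.009, 0.0]
force: [0.2, 0.2, -1.0]
gripper_width: 0.0182
grip_force: 20.0
t: 20.5
ee_pos: [0.5247, 0.1506, 0.2055]
eef_rot: [-0.0, 1.0, -0.009, 0.001]
force: [-0.4, 0.3, -0.3]
gripper_width: 0.0327
grip_force: 0.0
[-0.0419519   0.11115914  0.        ]
t 20.55 at [0.5244 0.1505 0.2042] slide [-0.0413 -0.1082  0.0042] twist [-0.0001 -0.0003  0.0001] w 0.0329 F [ 0.4 -0.  -0.6]
```

View pics/w7.png

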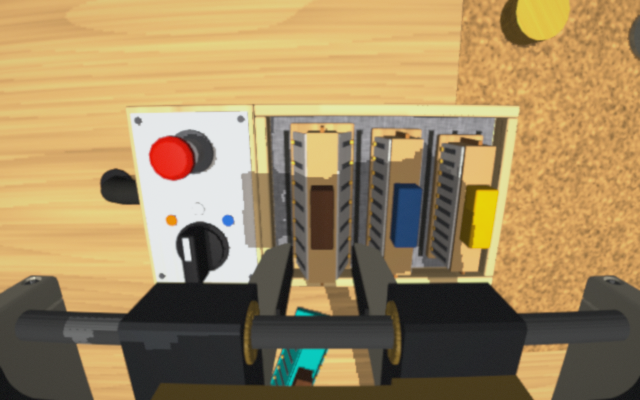

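All three blocks are packed: bass (322,217), alto (405,215), treble (482,217). The knob is at (200,247) with the pointer at off, and the plunger head is at (172,158). Moving over the knob.

```bash

python3 -m inch '[{"slide":[-0.005,-0.012,0],"twist":[0,0,0]},{"slide":[-0.015,-0.04,0],"twist":[0,0,0]},{"slide":[-0.03,-0.08,0.0],"twist":[0,0,0]},{"slide":[-0.038,-0.1,0.01],"twist":[0,0,0]},{"slide":[-0.0413,-0.1085,0.03],"twist":[0,0,0]},{"slide":[-0.0413,-0.1085,0.045],"twist":[0,0,0]},{"slide":[-0.0413,-0.1085,0.05],"twist":[0,0,0]},{"slide":[-0.0413,-0.1085,0.05],"twist":[0,0,0]}]'
python3 - <<'E'
from h import *
f=grab_frame("wrist"); save("w8",f[100:400,120:520].repeat(2,0).repeat(2,1)); plan([.4849,.2599,.104],-1.05)
m=camera_model("wrist"); print(w2pix(m,[[.4849,.2599,.106],[.4849,.2599,.08]]))
caps(z=.118)
E
```

```text
t: 21.35
ee_pos: [0.4848, 0.2592, 0.1531]
eef_rot: [0.0, 1.0, -0.009, -0.001]
force: [-0.2, 0.4, 0.0]
gripper_width: 0.0327
grip_force: 0.0
t 21.4 at [0.4852 0.2592 0.1541] slide [-0.0003 -0.0007  0.0501] twist [ 0.0003  0.0004 -0.0006] w 0.0327 F [-0.3  0.7  0.5]
[[320.90652103 240.21504919]
 [321.03408438 226.26752731]]
bass [351.  85.] 133 xy [ 0.8157 -0.0788] yaw -35.9 well [ 0.2948 -0.166 ]
bass [472. 160.] 143 xy [ 0.6499 -0.3461] yaw -17.5 well [ 0.1339 -0.4362]
bass [246. 218.] 158 xy [0.5225 0.1482] yaw -0.7 well [-0.0025  0.0556]
bass [235. 319.] 112 xy [0.3063 0.1699] yaw -18.4 well [-0.2191  0.0734]
alto [276. 218.] 168 xy [0.523  0.0836] yaw -1.8 well [-0.0008 -0.0089]
treble [303. 218.] 185 xy [0.5224 0.0258] yaw -0.7 well [-0.0004 -0.0667]
```

View pics/w8.png

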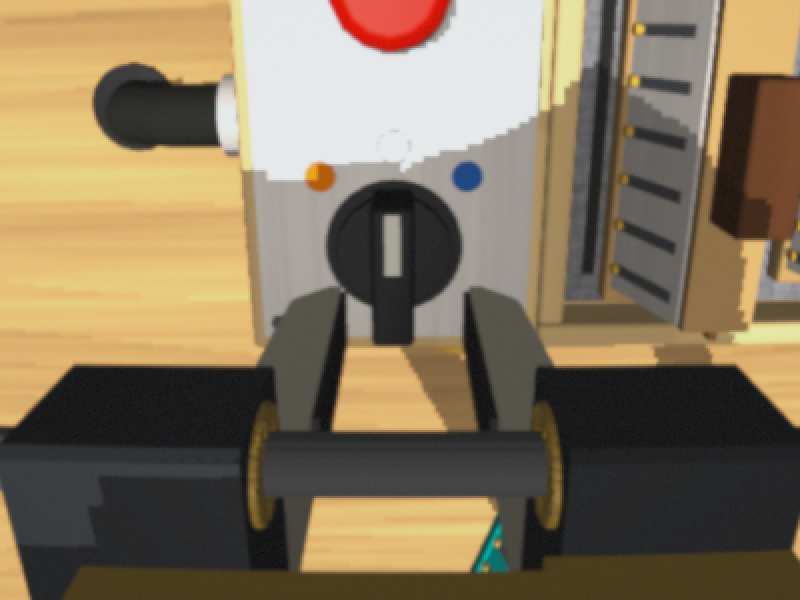

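The picture shows the knob axis at (316,221), about 4 px left of where I predicted, with the bar square. I work out the offset.

```bash
python3 - <<'E'
from h import *
m=camera_model("wrist")
c=lambda u,v:[(u/2+120-.25,v/2+100-.25)]
print("disc",pix2w(m,c(394,243),.08)); print("disc edges",pix2w(m,c(328,243),.08),pix2w(m,c(462,243),.08))
print("bar near",pix2w(m,c(393,345),.106),"near rim y",pix2w(m,c(372,330),.106),pix2w(m,c(413,330),.106))
print("disc far",pix2w(m,c(394,181),.08))
f=grab_frame("wrist"); k=cv2.inRange(cv2.cvtColor(f,cv2.COLOR_RGB2HSV),(0,180,120),(6,255,255))
ys,xs=np.nonzero(k[:200]); print("red",xs.min(),xs.max(),ys.min(),ys.max()); print(pix2w(m,[((xs.min()+xs.max())/2,(ys.min()+ys.max())/2)],.114))
E
```

```text
disc [[0.4888822  0.26300922 0.08      ]]
disc edges [[0.48931244 0.2867644  0.08      ]] [[0.48842505 0.23855205 0.08      ]]
bar near [[0.46191179 0.26355913 0.106     ]] near rim y [[0.46757977 0.27038163 0.106     ]] [[0.46733613 0.25680129 0.106     ]]
disc far [[0.51180483 0.2624731  0.08      ]]
red 286 344 64 125
[[0.57407517 0.26144096 0.114     ]]
```

```bash

python3 -m inch '[{"slide":[0.001,-0.004,0],"twist":[0,0,0]},{"slide":[0.001,-0.004,0.015],"twist":[0,0,0]},{"slide":[0.001,-0.004,0.03],"twist":[0,0,0]},{"slide":[0.001,-0.004,0.042],"twist":[0,0,0]},{"slide":[0.001,-0.004,0.049],"twist":[0,0,0]},{"slide":[0.001,-0.004,0.049],"twist":[0,0,0]},{"slide":[0.001,-0.004,0.049],"twist":[0,0,0]}]'
python3 -m inch '[{"slide":[0,0,0],"twist":[0,0,0]},{"slide":[0,0,0],"twist":[0,0,0]},{"slide":[0,0,0],"twist":[0,0,0]},{"slide":[0,0,0],"twist":[0,0,0]},{"slide":[0,0,0],"twist":[0,0,0]}]' -0.9 40
```

```text
t: 22.2
ee_pos: [0.4862, 0.2637, 0.1052]
eef_rot: [0.0, 1.0, -0.009, 0.0]
force: [-0.0, -1.0, 1.0]
gripper_width: 0.0329
grip_force: 0.0
t: 22.7
ee_pos: [0.4862, 0.2632, 0.1056]
eef_rot: [0.001, 1.0, -0.009, 0.0]
force: [-0.4, -5.9, 3.4]
gripper_width: 0.0136
grip_force: 40.0
```

Gripped at 13.6 mm with only a small side load. Turning clockwise to blow (+0.785).

```bash

python3 -m inch '[{"slide":[0,0,0],"twist":[0,0,0.08]},{"slide":[0,0,0],"twist":[0,0,0.17]},{"slide":[0,0,0],"twist":[0,0,0.27]},{"slide":[0,0,0],"twist":[0,0,0.37]},{"slide":[0,0,0],"twist":[0,0,0.47]},{"slide":[0,0,0],"twist":[0,0,0.57]},{"slide":[0,0,0],"twist":[0,0,0.67]},{"slide":[0,0,0],"twist":[0,0,0.75]},{"slide":[0,0,0],"twist":[0,0,0.79]},{"slide":[0,0,0],"twist":[0,0,0.79]}]'
python3 -m inch '[{"slide":[0,0,0],"twist":[0,0,0]},{"slide":[0,0,0],"twist":[0,0,0]}]'
```

```text
t: 23.7
ee_pos: [0.486, 0.2626, 0.1056]
eef_rot: [0.001, 0.919, -0.394, 0.0]
force: [-5.1, -10.2, 7.2]
gripper_width: 0.014
grip_force: 40.0
t: 23.9
ee_pos: [0.486, 0.2626, 0.1056]
eef_rot: [0.001, 0.919, -0.393, 0.0]
force: [-4.7, -10.2, 7.7]
gripper_width: 0.0138
grip_force: 40.0
```

Now open, rise, turn back, close the fingers, and move over the plunger.

```bash

python3 -m inch '[{"slide":[0,0,0],"twist":[0,0,0]},{"slide":[0,0,0],"twist":[0,0,0]},{"slide":[0,0,0],"twist":[0,0,0]},{"slide":[0,0,0],"twist":[0,0,0]},{"slide":[0,0,-0.01],"twist":[0,0,0]},{"slide":[0,0,-0.03],"twist":[0,0,0]},{"slide":[0,0,-0.045],"twist":[0,0,0]},{"slide":[0,0,-0.05],"twist":[0,0,0]},{"slide":[0,0,-0.05],"twist":[0,0,0]}]' -0.3
python3 -m inch '[{"slide":[0,0,0],"twist":[0,0,-0.1]},{"slide":[0,0,0],"twist":[0,0,-0.22]},{"slide":[0,0,0],"twist":[0,0,-0.34]},{"slide":[0,0,0],"twist":[0,0,-0.46]},{"slide":[0,0,0],"twist":[0,0,-0.58]},{"slide":[0,0,0],"twist":[0,0,-0.7]},{"slide":[0,0,0],"twist":[0,0,-0.77]},{"slide":[0,0,0],"twist":[0,0,-0.79]},{"slide":[0,0,0],"twist":[0,0,-0.79]}]' -1 20
python3 - <<'E'
from h import *
plan([.574,.2614,.15],-1.05); m=camera_model("wrist"); f=grab_frame("wrist");save("w9",f)
g=cv2.cvtColor(f,cv2.COLOR_RGB2HSV)
k=cv2.inRange(g,(0,180,120),(6,255,255));ys,xs=np.nonzero(k[:250]); print("red",xs.min(),xs.max(),ys.min(),ys.max(),pix2w(m,[((xs.min()+xs.max())/2,(ys.min()+ys.max())/2)],.115))
# knob pointer: light pixels inside the knob disc
c=w2pix(m,[[.4862,.263,.106]])[0].astype(int); print(c)
k=((f.min(2)>130)&(g[:,:,1]<45)).astype(np.uint8); n,l,st,ce=cv2.connectedComponentsWithStats(k)
for i in range(1,n):
    if 60<st[i,4]<900 and abs(ce[i]-c).max()<60:
        ys,xs=np.nonzero(l==i);w=pix2w(m,np.c_[xs,ys],.106)[:,:2];e=np.linalg.eigh(np.cov(w.T))[1][:,1]
        print(ce[i],st[i],w.mean(0)-[.4862,.263],np.degrees(np.arctan(e[1]/e[0])))
E
```

```text
t: 24.8
ee_pos: [0.4864, 0.2639, 0.1561]
eef_rot: [-0.001, 0.919, -0.393, 0.001]
force: [0.8, 0.6, -0.6]
gripper_width: 0.0327
grip_force: 0.0
t: 25.7
ee_pos: [0.4859, 0.2636, 0.1546]
eef_rot: [0.0, 1.0, -0.01, -0.0]
force: [-0.9, -0.7, 0.5]
gripper_width: 0.0002
grip_force: 0.0
t 25.7 at [0.4859 0.2636 0.1546] slide [0.0881 0.0005 0.0045] twist [ 0.0003  0.0007 -0.001 ] w 0.0002 F [-0.9 -0.7  0.5]
red 294 351 65 126 [[0.57389267 0.26160009 0.115     ]]
[322 239]
[336.27894737 228.56315789] [324 217  26  24 190] [ 0.00706547 -0.00868809] -46.11110093992094
```

The pointer reads -46° in world, so the selector is at blow. Now the plunger.

```bash

python3 -m inch '[{"slide":[0.01,0,0],"twist":[0,0,0]},{"slide":[0.03,0,0],"twist":[0,0,0]},{"slide":[0.055,0,0],"twist":[0,0,0]},{"slide":[0.075,0,0],"twist":[0,0,0]},{"slide":[0.085,0,0],"twist":[0,0,0]},{"slide":[0.088,0,0],"twist":[0,0,0]},{"slide":[0.088,0,0],"twist":[0,0,0]},{"slide":[0.088,0,0],"twist":[0,0,0]}]'
python3 -m inch '[{"slide":[0,0,0.005],"twist":[0,0,0]},{"slide":[0,0,0.012],"twist":[0,0,0]},{"slide":[0,0,0.017],"twist":[0,0,0]},{"slide":[0,0,0.021],"twist":[0,0,0]},{"slide":[0,0,0.025],"twist":[0,0,0]},{"slide":[0,0,0.028],"twist":[0,0,0]},{"slide":[0,0,0.03],"twist":[0,0,0]},{"slide":[0,0,0.03],"twist":[0,0,0]}]'
```

```text
t: 26.55
ee_pos: [0.5735, 0.2622, 0.1552]
eef_rot: [-0.0, 1.0, -0.009, -0.0]
force: [-0.7, 0.4, 0.0]
gripper_width: 0.0006
grip_force: 0.0
t: 27.35
ee_pos: [0.5738, 0.2621, 0.1254]
eef_rot: [-0.0, 1.0, -0.009, -0.0]
force: [-5.8, -0.1, 7.8]
gripper_width: 0.0008
grip_force: 4.2
```

```bash

python3 -m inch '[{"slide":[0,0,0.001],"twist":[0,0,0]},{"slide":[0,0,0.002],"twist":[0,0,0]},{"slide":[0,0,0.002],"twist":[0,0,0]}]'
python3 - <<'E'
from rig import *
s=get_state();print(s["force"],s["ee_pos"])
E
```

```text
t: 27.65
ee_pos: [0.574, 0.2622, 0.1251]
eef_rot: [-0.0, 1.0, -0.009, 0.0]
force: [-10.3, -2.4, 21.0]
gripper_width: 0.0002
grip_force: 10.5
[-10.28662178  -2.41996627  20.97159138] [0.5740021  0.2622103  0.12508646]
```

The force jumped to 21 N with almost no further travel, so it is at the stop. Holding for 2.2 s, then letting it up.

```bash

python3 -m inch '[{"slide":[0,0,0],"twist":[0,0,0]},{"slide":[0,0,0],"twist":[0,0,0]},{"slide":[0,0,0],"twist":[0,0,0]},{"slide":[0,0,0],"twist":[0,0,0]},{"slide":[0,0,0],"twist":[0,0,0]},{"slide":[0,0,0],"twist":[0,0,0]},{"slide":[0,0,0],"twist":[0,0,0]},{"slide":[0,0,0],"twist":[0,0,0]},{"slide":[0,0,0],"twist":[0,0,0]},{"slide":[0,0,0],"twist":[0,0,0]}]'
python3 -m inch '[{"slide":[0,0,0],"twist":[0,0,0]},{"slide":[0,0,0],"twist":[0,0,0]},{"slide":[0,0,0],"twist":[0,0,0]},{"slide":[0,0,0],"twist":[0,0,0]},{"slide":[0,0,0],"twist":[0,0,0]},{"slide":[0,0,0],"twist":[0,0,0]},{"slide":[0,0,0],"twist":[0,0,0]},{"slide":[0,0,0],"twist":[0,0,0]},{"slide":[0,0,0],"twist":[0,0,0]},{"slide":[0,0,0],"twist":[0,0,0]}]'
python3 -m inch '[{"slide":[0,0,0],"twist":[0,0,0]},{"slide":[0,0,0],"twist":[0,0,0]},{"slide":[0,0,-0.005],"twist":[0,0,0]},{"slide":[0,0,-0.015],"twist":[0,0,0]},{"slide":[0,0,-0.025],"twist":[0,0,0]},{"slide":[0,0,-0.032],"twist":[0,0,0]},{"slide":[0,0,-0.032],"twist":[0,0,0]}]'
python3 - <<'E'
from h import *
plan([.4862,.263,.155],-46.05); caps(z=.118)
E
```

```text
t: 28.65
ee_pos: [0.574, 0.2622, 0.1251]
eef_rot: [-0.0, 1.0, -0.009, 0.0]
force: [-11.1, -3.5, 20.2]
gripper_width: 0.0008
grip_force: 10.4
t: 29.65
ee_pos: [0.574, 0.2622, 0.1251]
eef_rot: [-0.0, 1.0, -0.009, 0.0]
force: [-11.1, -3.2, 21.2]
gripper_width: 0.0005
grip_force: 10.4
t: 30.35
ee_pos: [0.5744, 0.2622, 0.1562]
eef_rot: [-0.0, 1.0, -0.009, 0.001]
force: [-0.2, -0.3, -0.5]
gripper_width: 0.0004
grip_force: 0.0
t 30.35 at [0.5744 0.2622 0.1562] slide [-0.0882  0.0008  0.0011] twist [-0.001  -0.0011  0.7854] w 0.0004 F [-0.2 -0.3 -0.5]
bass [351.  85.] 131 xy [ 0.8157 -0.0789] yaw -35.1 well [ 0.2948 -0.166 ]
bass [472. 160.] 135 xy [ 0.6498 -0.346 ] yaw -17.6 well [ 0.1338 -0.4361]
bass [246. 217.] 133 xy [0.5241 0.1487] yaw -4.7 well [-0.001   0.0562]
bass [236. 317.] 78 xy [0.311  0.1671] yaw -12.9 well [-0.2144  0.0707]
alto [276. 218.] 173 xy [0.5232 0.0834] yaw -2.3 well [-0.0006 -0.0092]
treble [303. 225.] 183 xy [0.5074 0.0257] yaw 0.5 well [-0.0153 -0.0671]
```

The first press is done, but the treble has been knocked about 15 mm towards the front of the well: x is now -15 mm, it was ~0. I'll go and look, put it back, then press again at blow in case the knock interrupted the hold.

```bash

python3 -m inch '[{"slide":[0,0,-0.02],"twist":[0,0,0]},{"slide":[-0.005,0.02,-0.04],"twist":[0,0,0]},{"slide":[-0.015,0.055,-0.05],"twist":[0,0,0]},{"slide":[-0.025,0.095,-0.05],"twist":[0,0,0]},{"slide":[-0.036,0.135,-0.05],"twist":[0,0,0]},{"slide":[-0.047,0.175,-0.05],"twist":[0,0,0]},{"slide":[-0.056,0.21,-0.05],"twist":[0,0,0]},{"slide":[-0.061,0.23,-0.05],"twist":[0,0,0]},{"slide":[-0.063,0.238,-0.05],"twist":[0,0,0]},{"slide":[-0.063,0.238,-0.05],"twist":[0,0,0]}]' -0.3 20
python3 - <<'E'
from h import *
f=grab_frame("wrist"); save("w10",f[60:300,120:520].repeat(2,0).repeat(2,1)); plan(well(-.0153,-.0667,.0735),-1.05)
E
```

```text
t: 31.4
ee_pos: [0.5067, 0.0248, 0.2049]
eef_rot: [-0.0, 1.0, -0.01, -0.0]
force: [0.3, 0.3, -0.2]
gripper_width: 0.0324
grip_force: 0.0
t 31.45 at [0.5068 0.0255 0.2049] slide [ 0.0006 -0.0006  0.0814] twist [-0.0002  0.0003 -0.0004] w 0.0326 F [ 0.5  0.7 -0.8]
```

View pics/w10.png

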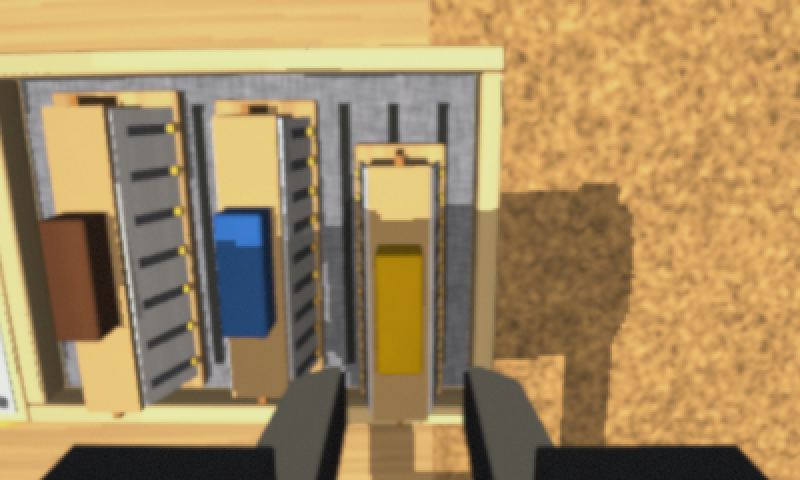

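The treble stands square and upright, its cap at (400,310), but pushed to the front wall. I grip it, lift 6 mm, shift it +15 mm and set it down.

```bash

python3 -m inch '[{"slide":[0,0,0.02],"twist":[0,0,0]},{"slide":[0,0,0.045],"twist":[0,0,0]},{"slide":[0,0,0.065],"twist":[0,0,0]},{"slide":[0,0,0.076],"twist":[0,0,0]},{"slide":[0,0,0.0805],"twist":[0,0,0]},{"slide":[0,0,0.0805],"twist":[0,0,0]},{"slide":[0,0,0.0805],"twist":[0,0,0]}]'
python3 -m inch '[{"slide":[0,0,0],"twist":[0,0,0]},{"slide":[0,0,0],"twist":[0,0,0]},{"slide":[0,0,0],"twist":[0,0,0]},{"slide":[0,0,0],"twist":[0,0,0]},{"slide":[0,0,0],"twist":[0,0,0]}]' -0.8 20
python3 -m inch '[{"slide":[0,0,-0.003],"twist":[0,0,0]},{"slide":[0,0,-0.006],"twist":[0,0,0]},{"slide":[0.005,0,-0.006],"twist":[0,0,0]},{"slide":[0.011,0,-0.006],"twist":[0,0,0]},{"slide":[0.015,0,-0.006],"twist":[0,0,0]},{"slide":[0.015,0,-0.006],"twist":[0,0,0]},{"slide":[0.015,0,-0.003],"twist":[0,0,0]},{"slide":[0.015,0,-0.001],"twist":[0,0,0]},{"slide":[0.015,0,0],"twist":[0,0,0]},{"slide":[0.015,0,0],"twist":[0,0,0]}]'
python3 -m inch '[{"slide":[0,0,0],"twist":[0,0,0]},{"slide":[0,0,0],"twist":[0,0,0]},{"slide":[0,0,0],"twist":[0,0,0]},{"slide":[0,0,0],"twist":[0,0,0]},{"slide":[0,0,-0.01],"twist":[0,0,0]},{"slide":[0,0,-0.03],"twist":[0,0,0]},{"slide":[0,0,-0.055],"twist":[0,0,0]},{"slide":[0,0,-0.07],"twist":[0,0,0]},{"slide":[0,0,-0.08],"twist":[0,0,0]},{"slide":[0,0,-0.08],"twist":[0,0,0]}]' -0.3
python3 - <<'E'
from h import *
caps(z=.118); plan([.574,.2614,.2],-1.05)
E
```

```text
t: 32.15
ee_pos: [0.5072, 0.0255, 0.1256]
eef_rot: [-0.0, 1.0, -0.009, 0.001]
force: [0.3, -0.1, 0.1]
gripper_width: 0.0325
grip_force: 0.0
t: 32.65
ee_pos: [0.5069, 0.0253, 0.1251]
eef_rot: [-0.0, 1.0, -0.009, 0.0]
force: [-0.6, 2.1, 3.3]
gripper_width: 0.0177
grip_force: 19.9
t: 33.65
ee_pos: [0.5217, 0.0252, 0.1249]
eef_rot: [-0.0, 1.0, -0.009, 0.0]
force: [-0.8, 1.5, 1.7]
gripper_width: 0.0179
grip_force: 20.0
t: 34.65
ee_pos: [0.5221, 0.025, 0.2059]
eef_rot: [-0.0, 1.0, -0.009, 0.001]
force: [0.9, -0.4, -0.6]
gripper_width: 0.0323
grip_force: 0.0
bass [351.  85.] 128 xy [ 0.8159 -0.0788] yaw -36.1 well [ 0.295 -0.166]
bass [472. 160.] 140 xy [ 0.6499 -0.3461] yaw -18.0 well [ 0.1339 -0.4362]
bass [233. 322.] 68 xy [0.2988 0.1744] yaw -5.4 well [-0.2266  0.0777]
t 34.7 at [0.5218 0.025  0.2047] slide [ 0.0479 -0.2373  0.0047] twist [-0.     -0.0004  0.    ] w 0.0325 F [-0.3  0.2 -1.4]
```

```bash

python3 -m inch '[{"slide":[0.004,-0.02,0],"twist":[0,0,0]},{"slide":[0.011,-0.055,0],"twist":[0,0,0]},{"slide":[0.019,-0.095,0],"twist":[0,0,0]},{"slide":[0.027,-0.135,0],"twist":[0,0,0]},{"slide":[0.035,-0.175,0],"twist":[0,0,0]},{"slide":[0.043,-0.21,0.01],"twist":[0,0,0]},{"slide":[0.047,-0.23,0.03],"twist":[0,0,0]},{"slide":[0.048,-0.2375,0.045],"twist":[0,0,0]},{"slide":[0.048,-0.2375,0.05],"twist":[0,0,0]},{"slide":[0.048,-0.2375,0.05],"twist":[0,0,0]}]' -1
python3 - <<'E'
from h import *
plan([.574,.2618,.1235],-1.05);caps(z=.118)
E
```

```text
t: 35.7
ee_pos: [0.5736, 0.2606, 0.1534]
eef_rot: [0.001, 1.0, -0.009, -0.001]
force: [-0.3, 0.4, -0.0]
gripper_width: 0.0004
grip_force: 0.0
t 35.7 at [0.5736 0.2606 0.1534] slide [ 0.0004 -0.0013  0.0299] twist [ 0.001   0.0018 -0.0003] w 0.0004 F [-0.3  0.4 -0. ]
bass [351.  85.] 126 xy [ 0.8158 -0.0789] yaw -36.6 well [ 0.2949 -0.166 ]
bass [473. 160.] 142 xy [ 0.6504 -0.3462] yaw -18.1 well [ 0.1344 -0.4363]
bass [246. 217.] 125 xy [0.525  0.1485] yaw -3.3 well [-0.      0.0561]
bass [237. 316.] 69 xy [0.3136 0.166 ] yaw -8.5 well [-0.2117  0.0696]
alto [276. 218.] 168 xy [0.5232 0.0833] yaw -1.9 well [-0.0006 -0.0092]
treble [303. 218.] 193 xy [0.5222 0.0241] yaw -2.3 well [-0.0006 -0.0684]
```

The treble is back at x ≈ 0 and all blocks are in place. Pressing again at blow.

```bash

python3 -m inch '[{"slide":[0,-0.001,0.005],"twist":[0,0,0]},{"slide":[0,-0.001,0.012],"twist":[0,0,0]},{"slide":[0,-0.001,0.017],"twist":[0,0,0]},{"slide":[0,-0.001,0.021],"twist":[0,0,0]},{"slide":[0,-0.001,0.025],"twist":[0,0,0]},{"slide":[0,-0.001,0.028],"twist":[0,0,0]},{"slide":[0,-0.001,0.03],"twist":[0,0,0]},{"slide":[0,-0.001,0.031],"twist":[0,0,0]},{"slide":[0,-0.001,0.031],"twist":[0,0,0]}]'
python3 -m inch '[{"slide":[0,0,0],"twist":[0,0,0]},{"slide":[0,0,0],"twist":[0,0,0]}]'
```

```text
t: 36.65
ee_pos: [0.5744, 0.2623, 0.1252]
eef_rot: [0.0, 1.0, -0.009, 0.001]
force: [-5.2, -5.6, 15.4]
gripper_width: 0.0008
grip_force: 7.8
t: 36.85
ee_pos: [0.5744, 0.2623, 0.1252]
eef_rot: [0.0, 1.0, -0.009, 0.001]
force: [-5.0, -5.4, 16.0]
gripper_width: 0.0003
grip_force: 7.7
```

```bash

python3 -m inch '[{"slide":[0,0,0.0005],"twist":[0,0,0]},{"slide":[0,0,0.0005],"twist":[0,0,0]},{"slide":[0,0,0.0005],"twist":[0,0,0]},{"slide":[0,0,0.0005],"twist":[0,0,0]},{"slide":[0,0,0.0005],"twist":[0,0,0]},{"slide":[0,0,0.0005],"twist":[0,0,0]},{"slide":[0,0,0.0005],"twist":[0,0,0]},{"slide":[0,0,0.0005],"twist":[0,0,0]},{"slide":[0,0,0.0005],"twist":[0,0,0]},{"slide":[0,0,0.0005],"twist":[0,0,0]}]'
python3 -m inch '[{"slide":[0,0,0],"twist":[0,0,0]},{"slide":[0,0,0],"twist":[0,0,0]},{"slide":[0,0,0],"twist":[0,0,0]},{"slide":[0,0,0],"twist":[0,0,0]},{"slide":[0,0,0],"twist":[0,0,0]},{"slide":[0,0,0],"twist":[0,0,0]},{"slide":[0,0,0],"twist":[0,0,0]},{"slide":[0,0,0],"twist":[0,0,0]},{"slide":[0,0,0],"twist":[0,0,0]},{"slide":[0,0,0],"twist":[0,0,0]}]'
python3 -m inch '[{"slide":[0,0,0],"twist":[0,0,0]},{"slide":[0,0,0],"twist":[0,0,0]},{"slide":[0,0,-0.005],"twist":[0,0,0]},{"slide":[0,0,-0.015],"twist":[0,0,0]},{"slide":[0,0,-0.025],"twist":[0,0,0]},{"slide":[0,0,-0.032],"twist":[0,0,0]},{"slide":[0,0,-0.032],"twist":[0,0,0]}]'
python3 - <<'E'
from h import *
plan([.4862,.263,.155],-46.05); caps(z=.118)
E
```

```text
t: 37.85
ee_pos: [0.5744, 0.2624, 0.1251]
eef_rot: [0.0, 1.0, -0.009, 0.001]
force: [-6.9, -6.0, 19.4]
gripper_width: 0.0004
grip_force: 9.6
t: 38.85
ee_pos: [0.5744, 0.2623, 0.1251]
eef_rot: [0.0, 1.0, -0.009, 0.001]
force: [-6.8, -6.5, 20.1]
gripper_width: 0.0006
grip_force: 9.6
t: 39.55
ee_pos: [0.5743, 0.2628, 0.1562]
eef_rot: [-0.0, 1.0, -0.009, 0.001]
force: [0.7, -0.5, -0.7]
gripper_width: 0.0005
grip_force: 0.0
t 39.55 at [0.5743 0.2628 0.1562] slide [-0.0881  0.0014  0.0011] twist [-0.0011 -0.0008  0.7856] w 0.0005 F [ 0.7 -0.5 -0.7]
bass [350.  85.] 129 xy [ 0.8156 -0.0785] yaw -36.1 well [ 0.2947 -0.1656]
bass [472. 160.] 142 xy [ 0.6501 -0.346 ] yaw -18.7 well [ 0.1341 -0.4361]
bass [246. 217.] 128 xy [0.5237 0.1487] yaw -5.2 well [-0.0014  0.0562]
bass [236. 317.] 81 xy [0.3107 0.1671] yaw -11.8 well [-0.2146  0.0707]
alto [276. 218.] 171 xy [0.5232 0.0834] yaw -2.4 well [-0.0007 -0.0092]
treble [303. 218.] 193 xy [0.5219 0.0242] yaw -2.2 well [-0.0008 -0.0683]
```

```bash

python3 -m inch '[{"slide":[-0.01,0,0],"twist":[0,0,0.1]},{"slide":[-0.03,0,0],"twist":[0,0,0.2]},{"slide":[-0.05,0.001,0],"twist":[0,0,0.32]},{"slide":[-0.07,0.001,0],"twist":[0,0,0.44]},{"slide":[-0.082,0.001,0],"twist":[0,0,0.56]},{"slide":[-0.088,0.001,0],"twist":[0,0,0.68]},{"slide":[-0.088,0.001,0],"twist":[0,0,0.76]},{"slide":[-0.088,0.001,0],"twist":[0,0,0.785]},{"slide":[-0.088,0.001,0],"twist":[0,0,0.785]},{"slide":[-0.088,0.001,0],"twist":[0,0,0.785]}]' -0.3
python3 - <<'E'
from h import *
plan([.4862,.263,.105],-46.05)
E
```

```text
t: 40.6
ee_pos: [0.4861, 0.2631, 0.1548]
eef_rot: [0.0, 0.921, -0.39, -0.0]
force: [0.7, 0.2, -0.5]
gripper_width: 0.0326
grip_force: 0.0
t 40.6 at [0.4861 0.2631 0.1548] slide [0.0002 0.     0.0498] twist [0.0004 0.0002 0.0024] w 0.0326 F [ 0.7  0.2 -0.5]
```

```bash

python3 -m inch '[{"slide":[0,0,0.01],"twist":[0,0,0]},{"slide":[0,0,0.025],"twist":[0,0,0]},{"slide":[0,0,0.04],"twist":[0,0,0]},{"slide":[0,0,0.0495],"twist":[0,0,0]},{"slide":[0,0,0.0495],"twist":[0,0,0]},{"slide":[0,0,0.0495],"twist":[0,0,0]}]'
python3 -m inch '[{"slide":[0,0,0],"twist":[0,0,0]},{"slide":[0,0,0],"twist":[0,0,0]},{"slide":[0,0,0],"twist":[0,0,0]},{"slide":[0,0,0],"twist":[0,0,0]},{"slide":[0,0,0],"twist":[0,0,0]}]' -0.9 40
python3 -m inch '[{"slide":[0,0,0],"twist":[0,0,-0.08]},{"slide":[0,0,0],"twist":[0,0,-0.17]},{"slide":[0,0,0],"twist":[0,0,-0.27]},{"slide":[0,0,0],"twist":[0,0,-0.37]},{"slide":[0,0,0],"twist":[0,0,-0.47]},{"slide":[0,0,0],"twist":[0,0,-0.57]},{"slide":[0,0,0],"twist":[0,0,-0.67]},{"slide":[0,0,0],"twist":[0,0,-0.75]},{"slide":[0,0,0],"twist":[0,0,-0.785]},{"slide":[0,0,0],"twist":[0,0,-0.785]}]'
python3 -m inch '[{"slide":[0,0,0],"twist":[0,0,-0.08]},{"slide":[0,0,0],"twist":[0,0,-0.17]},{"slide":[0,0,0],"twist":[0,0,-0.27]},{"slide":[0,0,0],"twist":[0,0,-0.37]},{"slide":[0,0,0],"twist":[0,0,-0.47]},{"slide":[0,0,0],"twist":[0,0,-0.57]},{"slide":[0,0,0],"twist":[0,0,-0.67]},{"slide":[0,0,0],"twist":[0,0,-0.75]},{"slide":[0,0,0],"twist":[0,0,-0.79]},{"slide":[0,0,0],"twist":[0,0,-0.79]}]'
```

```text
t: 41.2
ee_pos: [0.486, 0.2632, 0.1055]
eef_rot: [0.0, 0.92, -0.391, -0.0]
force: [1.1, -0.4, 1.1]
gripper_width: 0.0324
grip_force: 0.0
t: 41.7
ee_pos: [0.4857, 0.2628, 0.1061]
eef_rot: [0.001, 0.92, -0.391, -0.0]
force: [-5.8, -5.1, 5.3]
gripper_width: 0.0136
grip_force: 40.0
t: 42.7
ee_pos: [0.4859, 0.2631, 0.1061]
eef_rot: [0.0, 1.0, -0.009, -0.0]
force: [-5.9, -2.9, 5.0]
gripper_width: 0.014
grip_force: 40.0
t: 43.7
ee_pos: [0.4858, 0.2634, 0.1061]
eef_rot: [-0.0, 0.926, 0.377, -0.0]
force: [-6.0, 0.3, 6.3]
gripper_width: 0.0135
grip_force: 40.0
```

```bash

python3 -m inch '[{"slide":[0,0,0],"twist":[0,0,0]},{"slide":[0,0,0],"twist":[0,0,0]},{"slide":[0,0,0],"twist":[0,0,0]},{"slide":[0,0,0],"twist":[0,0,0]},{"slide":[0,0,-0.01],"twist":[0,0,0]},{"slide":[0,0,-0.03],"twist":[0,0,0]},{"slide":[0,0,-0.045],"twist":[0,0,0]},{"slide":[0,0,-0.05],"twist":[0,0,0]},{"slide":[0,0,-0.05],"twist":[0,0,0]}]' -0.3
python3 -m inch '[{"slide":[0,0,0],"twist":[0,0,0.1]},{"slide":[0,0,0],"twist":[0,0,0.22]},{"slide":[0,0,0],"twist":[0,0,0.34]},{"slide":[0,0,0],"twist":[0,0,0.46]},{"slide":[0,0,0],"twist":[0,0,0.58]},{"slide":[0,0,0],"twist":[0,0,0.7]},{"slide":[0,0,0],"twist":[0,0,0.77]},{"slide":[0,0,0],"twist":[0,0,0.79]},{"slide":[0,0,0],"twist":[0,0,0.79]}]' -1 20
cat >> h.py <<'E'
def pointer():
    m=camera_model("wrist"); f=grab_frame("wrist"); g=cv2.cvtColor(f,cv2.COLOR_RGB2HSV)
    c=w2pix(m,[[.4862,.263,.106]])[0].astype(int)
    for lo in (130,):
        k=((f.min(2)>lo)&(g[:,:,1]<45)).astype(np.uint8); n,l,st,ce=cv2.connectedComponentsWithStats(k)
        for i in range(1,n):
            if 60<st[i,4]<900 and abs(ce[i]-c).max()<60:
                ys,xs=np.nonzero(l==i);w=pix2w(m,np.c_[xs,ys],.106)[:,:2];e=np.linalg.eigh(np.cov(w.T))[1][:,1]
                print("pointer?",ce[i],st[i],w.mean(0)-[.4862,.263],np.degrees(np.arctan(e[1]/e[0])))
E
python3 - <<'E'
from h import *
pointer(); plan([.5742,.262,.155],-1.05); caps(z=.118)
E
```

```text
t: 44.6
ee_pos: [0.4864, 0.2633, 0.1566]
eef_rot: [-0.0, 0.926, 0.376, 0.001]
force: [0.6, -0.1, -0.3]
gripper_width: 0.0322
grip_force: 0.0
t: 45.5
ee_pos: [0.4859, 0.2631, 0.1551]
eef_rot: [0.0, 1.0, -0.009, -0.0]
force: [-0.0, 0.1, 0.5]
gripper_width: 0.0002
grip_force: 0.0
pointer? [308.19072165 228.03608247] [296 217  26  24 194] [0.00755039 0.00872787] 44.48000614488477
t 45.55 at [0.486  0.2631 0.1552] slide [ 0.0882 -0.0003  0.0002] twist [0.0003 0.0004 0.0019] w 0.0003 F [-0.2 -0.1  0.6]
bass [350.  86.] 128 xy [ 0.8154 -0.0784] yaw -35.4 well [ 0.2945 -0.1656]
bass [473. 160.] 144 xy [ 0.65   -0.3462] yaw -17.9 well [ 0.134  -0.4363]
bass [246. 218.] 162 xy [0.5225 0.1485] yaw -1.1 well [-0.0026  0.0559]
bass [235. 319.] 119 xy [0.306  0.1701] yaw -19.4 well [-0.2194  0.0735]
alto [276. 218.] 168 xy [0.523  0.0836] yaw -1.8 well [-0.0008 -0.0089]
treble [303. 218.] 192 xy [0.522  0.0242] yaw -2.1 well [-0.0008 -0.0684]
```

The pointer reads +44.5°, so the selector is at draw, and all blocks are in place. Pressing again.

```bash

python3 -m inch '[{"slide":[0.01,0,0],"twist":[0,0,0]},{"slide":[0.03,0,0],"twist":[0,0,0]},{"slide":[0.055,0,0],"twist":[0,0,0]},{"slide":[0.075,0,0],"twist":[0,0,0]},{"slide":[0.085,0,0],"twist":[0,0,0]},{"slide":[0.088,0,0],"twist":[0,0,0]},{"slide":[0.088,0,0],"twist":[0,0,0]},{"slide":[0.088,0,0],"twist":[0,0,0]}]'
python3 -m inch '[{"slide":[0,0,0.005],"twist":[0,0,0]},{"slide":[0,0,0.012],"twist":[0,0,0]},{"slide":[0,0,0.017],"twist":[0,0,0]},{"slide":[0,0,0.021],"twist":[0,0,0]},{"slide":[0,0,0.025],"twist":[0,0,0]},{"slide":[0,0,0.028],"twist":[0,0,0]},{"slide":[0,0,0.031],"twist":[0,0,0]},{"slide":[0,0,0.032],"twist":[0,0,0]},{"slide":[0,0,0.032],"twist":[0,0,0]},{"slide":[0,0,0.032],"twist":[0,0,0]}]'
```

```text
t: 46.4
ee_pos: [0.5736, 0.2616, 0.1557]
eef_rot: [0.0, 1.0, -0.009, -0.0]
force: [-1.2, 0.9, -0.2]
gripper_width: 0.0007
grip_force: 0.0
t: 47.4
ee_pos: [0.574, 0.2617, 0.1252]
eef_rot: [-0.0, 1.0, -0.009, 0.0]
force: [-8.5, -2.5, 17.2]
gripper_width: 0.0004
grip_force: 8.4
```

```bash

python3 -m inch '[{"slide":[0,0,0.0005],"twist":[0,0,0]},{"slide":[0,0,0.0005],"twist":[0,0,0]},{"slide":[0,0,0.0005],"twist":[0,0,0]},{"slide":[0,0,0.0005],"twist":[0,0,0]},{"slide":[0,0,0.0005],"twist":[0,0,0]},{"slide":[0,0,0.0005],"twist":[0,0,0]},{"slide":[0,0,0.0005],"twist":[0,0,0]},{"slide":[0,0,0.0005],"twist":[0,0,0]},{"slide":[0,0,0.0005],"twist":[0,0,0]},{"slide":[0,0,0.0005],"twist":[0,0,0]}]'
python3 -m inch '[{"slide":[0,0,0],"twist":[0,0,0]},{"slide":[0,0,0],"twist":[0,0,0]},{"slide":[0,0,0],"twist":[0,0,0]},{"slide":[0,0,0],"twist":[0,0,0]},{"slide":[0,0,0],"twist":[0,0,0]},{"slide":[0,0,0],"twist":[0,0,0]},{"slide":[0,0,0],"twist":[0,0,0]},{"slide":[0,0,0],"twist":[0,0,0]},{"slide":[0,0,0],"twist":[0,0,0]},{"slide":[0,0,0],"twist":[0,0,0]}]'
python3 - <<'E'
from h import *
caps(z=.118)
E
python3 -m inch '[{"slide":[0,0,0],"twist":[0,0,0]},{"slide":[0,0,0],"twist":[0,0,0]},{"slide":[0,0,-0.005],"twist":[0,0,0]},{"slide":[0,0,-0.015],"twist":[0,0,0]},{"slide":[0,0,-0.025],"twist":[0,0,0]},{"slide":[0,0,-0.032],"twist":[0,0,0]},{"slide":[0,0,-0.032],"twist":[0,0,0]}]'
python3 -m inch '[{"slide":[-0.01,0,0],"twist":[0,0,-0.1]},{"slide":[-0.03,0,0],"twist":[0,0,-0.2]},{"slide":[-0.05,0,0],"twist":[0,0,-0.32]},{"slide":[-0.07,0,0],"twist":[0,0,-0.44]},{"slide":[-0.082,0,0],"twist":[0,0,-0.56]},{"slide":[-0.088,0,0],"twist":[0,0,-0.68]},{"slide":[-0.088,0,0],"twist":[0,0,-0.76]},{"slide":[-0.088,0,0],"twist":[0,0,-0.785]},{"slide":[-0.088,0,0],"twist":[0,0,-0.785]},{"slide":[-0.088,0,0],"twist":[0,0,-0.785]}]' -0.3
python3 - <<'E'
from h import *
plan([.4862,.263,.105],43.95)
E
```

```text
t: 48.4
ee_pos: [0.574, 0.2617, 0.1251]
eef_rot: [-0.0, 1.0, -0.009, 0.0]
force: [-10.0, -2.9, 21.0]
gripper_width: 0.0003
grip_force: 10.3
t: 49.4
ee_pos: [0.574, 0.2617, 0.1251]
eef_rot: [-0.0, 1.0, -0.009, 0.0]
force: [-10.2, -2.6, 19.9]
gripper_width: 0.0
grip_force: 10.3
bass [350.  85.] 134 xy [ 0.8156 -0.0787] yaw -35.6 well [ 0.2947 -0.1659]
bass [473. 159.] 138 xy [ 0.6504 -0.3463] yaw -18.2 well [ 0.1345 -0.4364]
bass [246. 217.] 132 xy [0.5238 0.1487] yaw -3.5 well [-0.0012  0.0562]
alto [276. 218.] 171 xy [0.5231 0.0835] yaw -2.0 well [-0.0007 -0.0091]
treble [303. 218.] 194 xy [0.5221 0.0241] yaw -2.6 well [-0.0006 -0.0685]
t: 50.15
ee_pos: [0.5744, 0.2617, 0.1562]
eef_rot: [-0.0, 1.0, -0.009, 0.001]
force: [0.7, 0.3, 0.4]
gripper_width: 0.0003
grip_force: 0.0
t: 51.15
ee_pos: [0.4862, 0.2631, 0.1549]
eef_rot: [0.0, 0.928, 0.373, -0.0]
force: [-0.1, 0.2, -0.1]
gripper_width: 0.0325
grip_force: 0.0
t 51.15 at [0.4862 0.2631 0.1549] slide [-0.      0.0001  0.0499] twist [-0.0001  0.0003 -0.0024] w 0.0325 F [-0.1  0.2 -0.1]
```

Held at the stop for over 2 s with the blocks in place. Now turning the selector back to off.

```bash

python3 -m inch '[{"slide":[0,0,0.01],"twist":[0,0,0]},{"slide":[0,0,0.025],"twist":[0,0,0]},{"slide":[0,0,0.04],"twist":[0,0,0]},{"slide":[0,0,0.0495],"twist":[0,0,0]},{"slide":[0,0,0.0495],"twist":[0,0,0]},{"slide":[0,0,0.0495],"twist":[0,0,0]}]'
python3 -m inch '[{"slide":[0,0,0],"twist":[0,0,0]},{"slide":[0,0,0],"twist":[0,0,0]},{"slide":[0,0,0],"twist":[0,0,0]},{"slide":[0,0,0],"twist":[0,0,0]},{"slide":[0,0,0],"twist":[0,0,0]}]' -0.9 40
python3 -m inch '[{"slide":[0,0,0],"twist":[0,0,0.08]},{"slide":[0,0,0],"twist":[0,0,0.17]},{"slide":[0,0,0],"twist":[0,0,0.27]},{"slide":[0,0,0],"twist":[0,0,0.37]},{"slide":[0,0,0],"twist":[0,0,0.47]},{"slide":[0,0,0],"twist":[0,0,0.57]},{"slide":[0,0,0],"twist":[0,0,0.67]},{"slide":[0,0,0],"twist":[0,0,0.75]},{"slide":[0,0,0],"twist":[0,0,0.785]},{"slide":[0,0,0],"twist":[0,0,0.785]}]'
python3 -m inch '[{"slide":[0,0,0],"twist":[0,0,0]},{"slide":[0,0,0],"twist":[0,0,0]},{"slide":[0,0,0],"twist":[0,0,0]},{"slide":[0,0,0],"twist":[0,0,0]},{"slide":[0,0,-0.01],"twist":[0,0,0]},{"slide":[0,0,-0.03],"twist":[0,0,0]},{"slide":[0,0,-0.05],"twist":[0,0,0]},{"slide":[0,0,-0.075],"twist":[0,0,0]},{"slide":[0,0,-0.09],"twist":[0,0,0]},{"slide":[0,0,-0.09],"twist":[0,0,0]}]' -0.3
python3 - <<'E'
from h import *
pointer(); caps(z=.118); print(get_state()["ee_pos"],get_state()["force"])
f=grab_frame("wrist"); m=camera_model("wrist"); k=cv2.inRange(cv2.cvtColor(f,cv2.COLOR_RGB2HSV),(0,180,120),(6,255,255))[:250]
ys,xs=np.nonzero(k); print("red",xs.min(),xs.max(),ys.min(),ys.max(),w2pix(m,[[.574,.2614,.115],[.574,.2614,.101]]))
E
```

```text
t: 51.75
ee_pos: [0.4861, 0.2632, 0.1055]
eef_rot: [0.0, 0.927, 0.374, -0.0]
force: [0.2, -0.6, 1.0]
gripper_width: 0.0323
grip_force: 0.0
t: 52.25
ee_pos: [0.486, 0.2635, 0.1061]
eef_rot: [-0.0, 0.927, 0.374, 0.0]
force: [-4.7, 4.0, 4.4]
gripper_width: 0.0139
grip_force: 40.0
t: 53.25
ee_pos: [0.4861, 0.2631, 0.1061]
eef_rot: [0.0, 1.0, -0.01, 0.0]
force: [-3.3, -1.4, 6.1]
gripper_width: 0.0132
grip_force: 40.0
t: 54.25
ee_pos: [0.4868, 0.2635, 0.1982]
eef_rot: [-0.001, 1.0, -0.009, 0.002]
force: [0.4, 0.2, 0.5]
gripper_width: 0.033
grip_force: 0.0
pointer? [323.  205.5] [321 194   5  24 120] [ 0.01082158 -0.00029078] -0.972743517711629
bass [350.  85.] 131 xy [ 0.8158 -0.0788] yaw -36.2 well [ 0.2949 -0.1659]
bass [472. 160.] 135 xy [ 0.6501 -0.3461] yaw -17.2 well [ 0.1341 -0.4362]
bass [246. 218.] 157 xy [0.5222 0.1483] yaw -1.2 well [-0.0028  0.0557]
bass [235. 319.] 113 xy [0.307  0.1694] yaw -18.7 well [-0.2184  0.073 ]
alto [276. 218.] 170 xy [0.5232 0.0836] yaw -1.5 well [-0.0007 -0.0089]
treble [303. 218.] 192 xy [0.5218 0.0243] yaw -1.9 well [-0.0009 -0.0683]
[0.48596792 0.26314709 0.19514572] [-0.64557355  0.44095496 -0.62181657]
red 299 345 74 123 [[321.99822981  97.63226282]
 [321.99854954  98.33491247]]
```

The selector is at off (-1°), the plunger is up, the blocks are in place and the arm is clear. Handing in.

```bash
python3 -c "from rig import *; print(job_done())"
```

```text
the job is handed in; nothing more can be done
None
```

The job is handed in, but no verdict came back: the three blocks present (bass, alto, treble; I saw no tenor) are packed upright in the well, the plunger was held at its stop for over 2 s at blow and at draw, and the selector is back at off. The treble was found knocked about 15 mm after the first blow press, so I put it back and repeated that press.

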